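Clamp a pump housing and start its filler caps by the back-turn

ROBOT

A 6-joint arm with a two-finger parallel gripper is mounted at the origin on the work surface. World frame = base frame: x ahead of the robot, y to its left, z up, the work surface at z = 0. Lengths are in m, angles in rad, forces in N, time in s.
With the tool pointing down it reaches from about 0.325 to 0.9 m from the base axis. Payload 3.5 kg.
Tool frame: the origin (TCP) lies on the mounting face of the last link; the fingertips stand 173 mm ahead of it and the grasp point (between the pads) lies 155 mm ahead of it; z points along the fingers, y is the line along which they close (so a half turn about z gives the same grasp; the last joint's range is limited). The gripper opens to 85 mm and grips with 20 to 120 N. Pads are 22 mm wide; open, the fingers measure 114 mm over their backs; the gripper's body (76 mm by 85 mm) begins 54 mm behind the grasp point. The pads swing forward as they close: fully open they stand 13 mm farther back than shut.
Start: joints at [1.223, 0.276, -0.026, 1.268, 0, 1.467], TCP at [0.151, 0.606, 0.405] pointing down, gripper open.
Joint ranges: [-3.12, 3.12], [-0.85, 1.88], [-1.08, 1.24], [-1.95, 2.15], [-1.57, 1.53], [-3.14, 3.14]. Speed limits (rad/s): [2.57, 2.57, 3.14, 3.14, 3.14, 3.14].

INTERFACE

Orientations are given as a 3x3 rotation matrix whose columns are the frame's x, y, z axes.
In Python, from bench import monitor, vision, job gives the robot as it stands. The module is installed in compiled form; this text tells all that it offers.
- The arm moves only by the tool step_arm, never from a script. Its argument "plan" is a list that holds one entry, the list of rows, each a list of 5 numbers: the closure in counts, from 0 (fully open) to 255 (shut), then the shift along the tool's x, y, z each as a share of 0.6 m, from -1 to 1, then the turn about the tool's z as a share of 90 degrees, from -1 to 1. In form: [[[claw, dx, dy, dz, turn], ...]]. A call has 1 to 20 rows; each row is the pose to reach, as a shift and turn from the pose commanded when the call began, along the tool's axes at that moment; what a row does not reach only later rows make up. A row lasts 1/12 s, in which the tool goes at most 41.7 mm and 7.16 degrees, less where a joint would pass 70% of its speed; a pose out of reach is approached as far as the arm can. A call with a number of a shift or a turn outside -1 to 1 is refused whole. A call with a gripper value outside its range is refused whole. The fingers move at their own pace and stop on an object; "squeeze" is the grip in N (left out, the last holds). Time passes only in rows, so rows that repeat a pose let the fingers close. It gives the time, the measured TCP pose, the force, the opening and the grip force at its end, in the units of the state.
- monitor.observe(): the state, without advancing time (a new reading comes with each control period).
- vision.capture(name): name is "scene" or "side" or "wrist"; returns a dict with "img" (480x640x3 uint8, blue, green, red), "mtx" (3x3 intrinsics, pixels), "world_to_cam" (4x4, takes a point from world to camera coordinates). Camera axes: x right, y down, z forward; pixel columns grow to the right and rows downward; lengths in m; the calibration is good to about 2 mm. A picture is of the moment at which its call begins. There is no depth.
- job.job_done(): hands the job in; it is judged then, once.
The state is a dict: "time": time; "joints": joint angles; "qd": joint speeds; "effort": joint torques, N m; "eef_pos": TCP position; "orientation": TCP orientation; "ft_force": force on the tool from outside, world axes, zero at the start; "wrist_torque": the same for the moment, N m; "width": finger opening in m; "grip_force": force on a finger pad.
Only numpy, scipy, OpenCV 4.12 (cv2) and the standard library are available. Lean on these libraries where they do the work, as an engineer would, in place of code of your own. Each camera call takes 0.05 s, during which the arm holds its last target. There are 200 camera calls.

TASK

Set the orange pump housing in the vise, lengthwise and midway along the jaws, and crank the vise until the jaw holds it firmly against the fixed jaw. Then screw every yellow cap on the bench onto a filler neck of the housing, whichever you like: set it on, turn it backward until it drops into its thread, then forward until its rim lies down on the shoulder. Leave the other things on the bench where they are.

Things in the scene. Friction and masses are not known exactly. Their poses are not given: they have to be found in the camera images.
- housing: orange pump housing with three aluminium filler necks in a row on top. 200 mm long (its x); foot 60 mm wide (its y) and 30 mm high; upper body 50 mm wide from z = 30 to 66 mm; necks up to z = 85.5 mm. 0.75 kg. Origin: centre of the underside, z up. Pick it up across its upper body (50 mm), beside the middle neck, with the fingertips above the foot
- neck1 (a point): centre of the shoulder (housing's top face, z = 66 mm) round the foot of the neck at the housing's x = -70 mm; z up. Neck 28 mm core, 38 mm over its ridges, 19.5 mm high. Right-handed three-start thread, clocking unknown. A cap set on it anyhow rests on the ridges, rim 6 to 11 mm above the shoulder; turned forward (clockwise from above) from there it jams on a ridge's blunt end and stays high
- neck2 (a point): centre of the shoulder (housing's top face, z = 66 mm) round the foot of the neck at the housing's x = 0 mm; z up. Neck 28 mm core, 38 mm over its ridges, 19.5 mm high. Same thread. Turned backward (counter-clockwise) at most a third of a turn, a cap's lugs pass the ridge ends and, if free to sink, it drops by its weight to a rim height of 3.5 to 5.5 mm; it then turns back no further
- neck3 (a point): centre of the shoulder (housing's top face, z = 66 mm) round the foot of the neck at the housing's x = +70 mm; z up. Neck 28 mm core, 38 mm over its ridges, 19.5 mm high. Same thread. Once dropped, a cap goes forward (clockwise) 50 to 80 degrees, sinking 0.07 mm per degree, until its rim lies on the shoulder (height 0) and it tightens; a hard stop follows about 20 degrees on
- cap_a: yellow painted metal screw cap, 49 mm across, 48 mm high, 120 g, open side down. Origin: centre of its open rim, z up. Round skirt and lid to z = 24 mm, then a grip bar 40 mm long (cap's x), 14 mm wide (y), from z = 24 to 48 mm. Three thread lugs inside, 120 degrees apart; their clocking to the bar is unknown and differs from cap to cap. May be absent
- cap_b: yellow painted metal screw cap, 49 mm across, 48 mm high, 120 g, open side down. Origin: centre of its open rim, z up. Round skirt and lid to z = 24 mm, then a grip bar 40 mm long (cap's x), 14 mm wide (y), from z = 24 to 48 mm. Three thread lugs inside, 120 degrees apart; their clocking to the bar is unknown and differs from cap to cap. May be absent
- cap_c: yellow painted metal screw cap, 49 mm across, 48 mm high, 120 g, open side down. Origin: centre of its open rim, z up. Round skirt and lid to z = 24 mm, then a grip bar 40 mm long (cap's x), 14 mm wide (y), from z = 24 to 48 mm. Three thread lugs inside, 120 degrees apart; their clocking to the bar is unknown and differs from cap to cap. May be absent
- vise: blue machine vise bolted to the table, 110 mm wide (its x), about 320 mm long (its y) with the crank. Origin: on the table; +y points towards the fixed jaw, -y towards the crank. Bed 55 mm above the table; both jaws 110 mm wide and up to 83 mm above the table (28 mm above the bed)
- vise_seat (a point): point on the vise bed (z = 55 mm above the table), midway along the jaws, 30 mm from the fixed jaw's face: where the middle of the housing's underside comes to lie when it is clamped with its length along the jaws. Axes as the vise: x along the jaws, +y towards the fixed jaw. With the jaw wide open there are 71 to 72 mm between the jaws, 41 to 42 mm of it on the -y side of this point
- vise_jaw (a joint): travel of the moving jaw towards the fixed jaw, m: 72 mm minus this is the opening, so it bears on the 60 mm foot at about 0.012. Driven only by the crank, 5 mm a turn (0.796 mm per rad); the screw holds by itself
- vise_crank (a joint): angle of the vise crank, rad: 0 with the knob straight up; grows clockwise as seen from the crank's end (looking along the vise's +y), which closes the jaw; about 0.12 N m of friction, more once the jaw bears
- crank_grip (a point): place to grip the crank's black knob: a free-spinning cylinder 20 mm in diameter and 60 mm long along the vise's y, 38 mm off the crank axis; this point lies on its axis, 38 mm from the crank arm and 22 mm from its free end
- crank_axis (a point): point on the crank's axis of turning, 70 mm above the table, level with crank_grip along the vise's y (axes as the vise)
- tape_measure: yellow and black tape measure, 68 x 42 x 60 mm; a bystander. Origin: middle of its underside
- tape_roll: roll of tan masking tape lying flat, 96 mm across, 24 mm high; a bystander. Origin: middle of its underside
- screwdriver: red-handled screwdriver, 200 mm, lying; a bystander. Origin: middle of its underside
- screw_box: blue and white carton of screws, 110 x 70 x 55 mm; a bystander. Origin: middle of its underside
- spanner: steel spanner, 200 mm, lying; a bystander. Origin: middle of its underside
- bolt: steel hex bolt, 65 mm, lying; a bystander. Origin: middle of its underside
- socket: steel wrench socket, 30 mm across, 38 mm high; a bystander. Origin: middle of its underside
Things that resemble listed ones, but are neither listed nor needed, are in the scene too. What is shaped like the cap_c but brown or turquoise is not meant. Leave any turquoise look-alike of the cap_b alone.

How it is judged:
On the way, in this order (a step that is already met when the one before it is completed fails the run):
1. the housing stands on the vise bed between the jaws, along them and midway (within 15 mm) (x of housing in the frame of vise_seat between -0.015 and 0.015 m and y of housing in the frame of vise_seat between -0.014 and 0.014 m and z of housing in the frame of vise_seat below 0.0025 m and angle between the x axis of housing and the x axis of vise, either way round below 0.09 rad and angle between housing's own z axis and vertical below 0.04 rad), for 0.2 s.
2. the jaw is cranked onto the housing and holds it firmly (over 30 N) against the fixed jaw (all of step 1 and y of housing in the frame of vise_seat between -0.003 and 0.003 m and contact force between vise_jaw and housing above 30 N), for 0.2 s.
3. a cap has dropped into the thread of a neck (((horizontal distance between cap_a and neck1 below 0.0025 m and z of cap_a in the frame of neck1 between -0.0015 and 0.0055 m and angle between the z axis of cap_a and the z axis of housing, either way round below 0.05 rad) or (horizontal distance between cap_a and neck2 below 0.0025 m and z of cap_a in the frame of neck2 between -0.0015 and 0.0055 m and angle between the z axis of cap_a and the z axis of housing, either way round below 0.05 rad) or (horizontal distance between cap_a and neck3 below 0.0025 m and z of cap_a in the frame of neck3 between -0.0015 and 0.0055 m and angle between the z axis of cap_a and the z axis of housing, either way round below 0.05 rad) or (horizontal distance between cap_b and neck1 below 0.0025 m and z of cap_b in the frame of neck1 between -0.0015 and 0.0055 m and angle between the z axis of cap_b and the z axis of housing, either way round below 0.05 rad) or (horizontal distance between cap_b and neck2 below 0.0025 m and z of cap_b in the frame of neck2 between -0.0015 and 0.0055 m and angle between the z axis of cap_b and the z axis of housing, either way round below 0.05 rad) or (horizontal distance between cap_b and neck3 below 0.0025 m and z of cap_b in the frame of neck3 between -0.0015 and 0.0055 m and angle between the z axis of cap_b and the z axis of housing, either way round below 0.05 rad) or (horizontal distance between cap_c and neck1 below 0.0025 m and z of cap_c in the frame of neck1 between -0.0015 and 0.0055 m and angle between the z axis of cap_c and the z axis of housing, either way round below 0.05 rad) or (horizontal distance between cap_c and neck2 below 0.0025 m and z of cap_c in the frame of neck2 between -0.0015 and 0.0055 m and angle between the z axis of cap_c and the z axis of housing, either way round below 0.05 rad) or (horizontal distance between cap_c and neck3 below 0.0025 m and z of cap_c in the frame of neck3 between -0.0015 and 0.0055 m and angle between the z axis of cap_c and the z axis of housing, either way round below 0.05 rad))), for 0.1 s.
At the end, for the whole second after the job is handed in: The housing stands on the vise bed, midway along the jaws within 15 mm and flat, clamped against the fixed jaw with over 30 N. Every cap present is on a neck, centred within 2.5 mm, level within 0.05 rad, its rim down on the shoulder within 1 mm. All at rest (all of step 2 and ((horizontal distance between cap_a and neck1 below 0.0025 m and z of cap_a in the frame of neck1 between -0.0015 and 0.001 m and angle between the z axis of cap_a and the z axis of housing, either way round below 0.05 rad) or (horizontal distance between cap_a and neck2 below 0.0025 m and z of cap_a in the frame of neck2 between -0.0015 and 0.001 m and angle between the z axis of cap_a and the z axis of housing, either way round below 0.05 rad) or (horizontal distance between cap_a and neck3 below 0.0025 m and z of cap_a in the frame of neck3 between -0.0015 and 0.001 m and angle between the z axis of cap_a and the z axis of housing, either way round below 0.05 rad)) and ((horizontal distance between cap_b and neck1 below 0.0025 m and z of cap_b in the frame of neck1 between -0.0015 and 0.001 m and angle between the z axis of cap_b and the z axis of housing, either way round below 0.05 rad) or (horizontal distance between cap_b and neck2 below 0.0025 m and z of cap_b in the frame of neck2 between -0.0015 and 0.001 m and angle between the z axis of cap_b and the z axis of housing, either way round below 0.05 rad) or (horizontal distance between cap_b and neck3 below 0.0025 m and z of cap_b in the frame of neck3 between -0.0015 and 0.001 m and angle between the z axis of cap_b and the z axis of housing, either way round below 0.05 rad)) and ((horizontal distance between cap_c and neck1 below 0.0025 m and z of cap_c in the frame of neck1 between -0.0015 and 0.001 m and angle between the z axis of cap_c and the z axis of housing, either way round below 0.05 rad) or (horizontal distance between cap_c and neck2 below 0.0025 m and z of cap_c in the frame of neck2 between -0.0015 and 0.001 m and angle between the z axis of cap_c and the z axis of housing, either way round below 0.05 rad) or (horizontal distance between cap_c and neck3 below 0.0025 m and z of cap_c in the frame of neck3 between -0.0015 and 0.001 m and angle between the z axis of cap_c and the z axis of housing, either way round below 0.05 rad)) and linear speed of each of cap_a, cap_b, cap_c, housing below 0.02 m/s); the robot touches nothing.
It fails at once if another thing on the bench (tape measure, tape roll, screwdriver, screw carton, spanner, bolt or socket) is moved by more than 5 cm (distance of any of tape_measure, tape_roll, screwdriver, screw_box, spanner, bolt, socket from where it was at the start of the episode above 0.05 m).
Of cap_a, cap_b, cap_c only 2 to 3 are there at a start; the rules pass over those that are not, and their reading is None.
At some moment in a run one of housing, cap_a, cap_b, cap_c may be knocked a few centimetres aside while the robot is not near it.
It also fails if it takes over 210 s, if anything falls off the work surface, if the arm or the gripper's body presses on something with over 40 N, if the wrist force passes 120 N, or if a joint passes its speed limit or range.

## Working session

There is one attempt and no reset: what is moved stays moved. The work goes in short steps, Python scripts to look and compute and a tool call to move; the robot and the scene stay as the last step left them, time stands still between calls to the robot, and variables do not carry over. Pictures are saved under pics/ and viewed, at most 14 in all, crops included, and the job is handed in when it is done.

Besides the shell and the picture viewer there is one more tool, called after "Call:" as name([rows], argument=value, ...), one row to a line, values as JSON. step_arm: Moves the arm, as the interface text tells. Its arguments: {"type":"object","properties":{"plan":{"type":"array","items":{"type":"array","items":{"type":"array","items":{"type":"number"}}}},"squeeze":{"type":"number"}},"required":["plan"]}

```bash
mkdir -p pics
cat > h.py <<'E'
import numpy as np,cv2
from bench import monitor,vision,job
def cap(n,f=None):
    c=vision.capture(n)
    if f: cv2.imwrite('pics/'+f,c['img'])
    np.savez('last_%s.npz'%n,**c); return c
def ray(c,u,v):
    M=c['world_to_cam'];d=np.linalg.inv(c['mtx'])@[u,v,1.];R=M[:3,:3];return -R.T@M[:3,3],R.T@d
def at_z(c,u,v,z):
    o,d=ray(c,u,v);return o+d*(z-o[2])/d[2]
def proj(c,p):
    p=np.atleast_2d(p);q=(c['world_to_cam'][:3,:3]@p.T).T+c['world_to_cam'][:3,3];q=(c['mtx']@q.T).T;return q[:,:2]/q[:,2:]
def st():
    s=monitor.observe();np.set_printoptions(precision=4,suppress=True)
    for k in ('time','joints','eef_pos','orientation','ft_force','wrist_torque','width','grip_force'):print(k,np.array(s[k]).tolist() if k!='orientation' else np.round(s[k],3).tolist())
E
python3 - <<'E'
from h import *
st()
for n in('scene','side','wrist'):
    c=cap(n,n+'0.png');o,_=ray(c,0,0);print(n,o,c['world_to_cam'][2,:3],c['mtx'][0,0])
E
```

```text
time 0.0
joints [1.2226151907527176, 0.2771496193602764, -0.02792721798873954, 1.2679956797666994, -4.324753781093832e-06, 1.4673846305056355]
eef_pos [0.15133566487973588, 0.6059821599975014, 0.40352710835838773]
orientation [[-0.97, 0.242, -0.001], [0.242, 0.97, -0.002], [0.0, -0.002, -1.0]]
ft_force [0.6603313643754317, -0.12995575084137728, -0.050387588114506]
wrist_torque [-0.011863517686414651, 0.00013467675912808575, -0.013730477658213107]
width 0.08531372192596322
grip_force 0.0
scene [1.0236 0.4573 0.8532] [-0.5103 -0.4167 -0.7523] 496.7903789100278
side [0.2397 0.6602 0.733 ] [ 0.3313 -0.6437 -0.6898] 434.4652310604208
wrist [0.0749 0.626  0.3741] [ 0.2968 -0.0753 -0.952 ] 428.35724445631286
```

View pics/scene0.png

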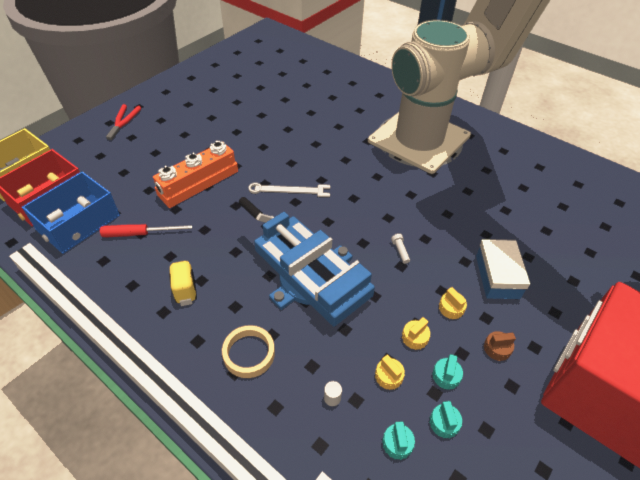

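View pics/side0.png

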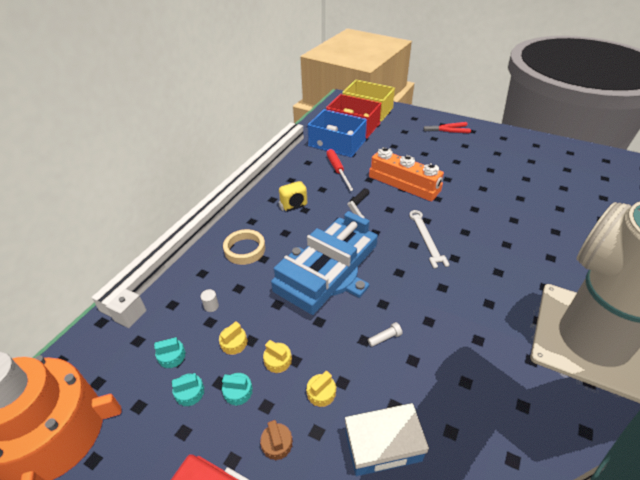

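The scene shows the housing at scene (196,172), the vise at (310,262) with its crank knob at (250,208), yellow caps at (453,303), (416,334) and (390,373), turquoise look-alikes at (448,373), (447,420) and (399,440), and a brown one at (499,345). The three yellow caps fit the description, because the others have the wrong colour. One enlarged montage will confirm this.

Run:
```python
from h import *
a=cv2.imread('pics/scene0.png');b=cv2.imread('pics/side0.png')
def cr(i,x,y,w,h,W,H):return cv2.resize(i[y:y+h,x:x+w],(W,H),interpolation=cv2.INTER_CUBIC)
# scene vise 4x? each tile 400x300
t=[cr(a,235,190,140,105+0,400,300),cr(b,265,180,140,105,400,300),cr(a,370,280,160,120,400,300),cr(a,240,245,140,105,400,300)]
cv2.imwrite('pics/m1.png',np.vstack([np.hstack(t[:2]),np.hstack(t[2:])]))
```

```text
(no output)
```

View pics/m1.png

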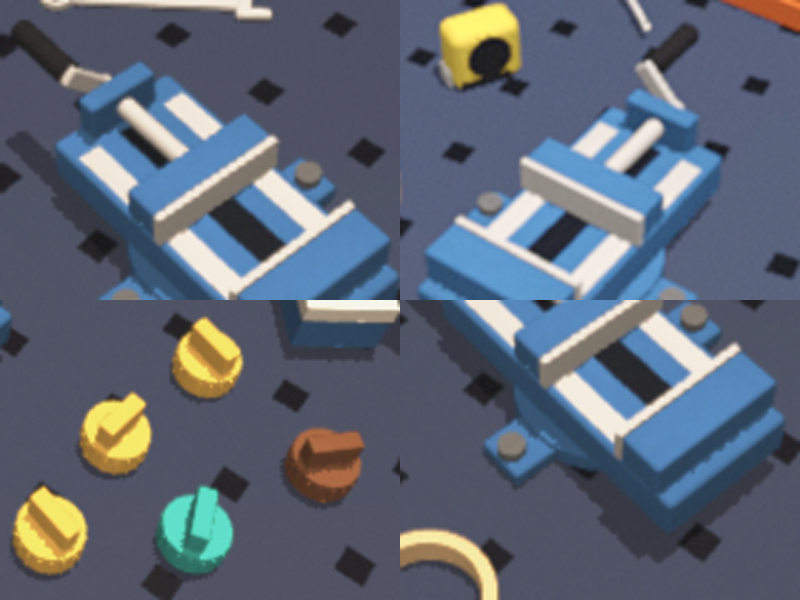

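Confirmed: the three yellow caps stand apart from the brown and turquoise ones. I'll fit poses by silhouette for the housing and caps, and by edges for the vise.

```bash
cat > fit.py <<'E'
from h import *
from scipy.optimize import minimize,least_squares
def box(x0,x1,y0,y1,z0,z1):return np.array([[x,y,z] for x in(x0,x1) for y in(y0,y1) for z in(z0,z1)])
def cyl(r,z0,z1,cx=0):
    t=np.linspace(0,2*np.pi,40);return np.vstack([np.c_[cx+r*np.cos(t),r*np.sin(t),0*t+z] for z in(z0,z1)])
HOUS=[box(-.1,.1,-.03,.03,0,.03),box(-.1,.1,-.025,.025,.03,.066)]
CAPM=[cyl(.0245,0,.024),box(-.02,.02,-.007,.007,.024,.048)]
def render(c,model,x,y,yaw,z0=0,S=4,shape=(480,640)):
    R=np.array([[np.cos(yaw),-np.sin(yaw),0],[np.sin(yaw),np.cos(yaw),0],[0,0,1]])
    m=np.zeros(shape,np.uint8)
    for P in model:
        q=proj(c,P@R.T+[x,y,z0]);h=cv2.convexHull(np.round(q*16).astype(np.int32));cv2.fillConvexPoly(m,h,1,shift=4)
    return m
def mask(img,kind):
    h=cv2.cvtColor(img,cv2.COLOR_BGR2HSV);lo,hi={'yellow':((20,110,90),(32,255,255)),'orange':((4,150,90),(14,255,255))}[kind]
    return cv2.inRange(h,np.array(lo),np.array(hi))//255
def fit(cs,model,kind,x,y,yaw,z0=0,rad=.08,ms=None):
    ms=ms or [mask(c['img'],kind) for c in cs];W=[]
    for c in cs:
        u=proj(c,[x,y,z0+.02])[0];r=np.linalg.norm(proj(c,[x+rad,y,z0])[0]-proj(c,[x,y,z0])[0]);w=np.zeros((480,640),np.uint8);cv2.circle(w,tuple(int(v) for v in u),int(r),1,-1);W.append(w)
    def cost(p):
        t=0
        for c,m,w in zip(cs,ms,W):
            a=render(c,model,*p,z0)&w;b=m&w;t+=1-(a&b).sum()/max((a|b).sum(),1)
        return t/len(cs)
    best=None
    for y0 in(yaw if np.iterable(yaw) else [yaw]):
        s=np.array([[x,y,y0]]*4)+np.array([[0,0,0],[.01,0,0],[0,.01,0],[0,0,.4]])
        r=minimize(cost,[x,y,y0],method='Nelder-Mead',options=dict(initial_simplex=s,xatol=1e-4,fatol=1e-4,maxiter=150))
        if best is None or r.fun<best.fun:best=r
    return best.x,best.fun
def load(n):
    return dict(np.load('last_%s.npz'%n))
E
python3 - <<'E'
from fit import *
a,b=load('scene'),load('side')
for u,v in((453,303),(416,334),(390,373)):
    p=at_z(a,u,v,.03);print('cap',*fit([a,b],CAPM,'yellow',p[0],p[1],[0,.8,1.6,2.4]))
p=at_z(a,196,176,.04);print('housing',*fit([a,b],HOUS,'orange',p[0],p[1],[0,.8,1.6,2.4],rad=.17))
def tri(ua,ub):
    o1,d1=ray(a,*ua);o2,d2=ray(b,*ub);d1/=np.linalg.norm(d1);d2/=np.linalg.norm(d2)
    s=np.linalg.lstsq(np.c_[d1,-d2],o2-o1,rcond=None)[0];p,q=o1+s[0]*d1,o2+s[1]*d2;return (p+q)/2,np.linalg.norm(p-q)
k=2.857
t1=lambda x,y:(235+x/k,190+y/k);t4=lambda x,y:(240+(x-400)/k,245+(y-300)/k);t2=lambda x,y:(265+(x-400)/k,180+y/k)
# the side view is rotated: scene-left end matches side-?
for n,s,d in(('mov A',t1(152,212),t2(522,160)),('mov B',t1(277,140),t2(643,215)),('fix A',t4(620,435),t2(457,218)),('fix B',t4(738,347),t2(578,288)),('knobfree',t1(22,35),t2(688,35)),('knobbase',t1(66,73),t2(655,65))):
    print(n,*tri(s,d), at_z(a,*s,.083)[:2],at_z(b,*d,.083)[:2])
E
```

```text
cap [0.42593668 0.33406527 1.018184  ] 0.39393515549798236
cap [0.52878594 0.312357   0.02675855] 0.39472612242565297
cap [0.62713855 0.3182504  1.18126211] 0.2649607836927722
housing [ 0.5071936  -0.32909835 -0.17997415] 0.27090114979346425
mov A [0.59873948 0.05498244 0.08108744] 0.007891570356825105 [0.59747187 0.05174868] [0.59755862 0.06185966]
mov B [0.49037381 0.07520641 0.08161615] 0.0029403983058752343 [0.49233938 0.0774301 ] [0.48974146 0.07456639]
fix A [0.61145498 0.13561474 0.08126227] 0.0005660490187476325 [0.6122269  0.13604909] [0.61046521 0.13735735]
fix B [0.50245147 0.15243198 0.0781151 ] 0.003855067203596716 [0.5045321  0.15241213] [0.50064082 0.15852696]
knobfree [ 0.54058856 -0.12749342  0.09245337] 0.0006852623986230761 [ 0.53433775 -0.13517663] [ 0.54501267 -0.13859116]
knobbase [ 0.54814009 -0.07510577  0.09426348] 0.0010022815046013208 [ 0.54143817 -0.08241874] [ 0.55359789 -0.08881533]
```

Run:
```python
from fit import *
a,b=load('scene'),load('side');P=[]
for u,v in((453,303),(416,334),(390,373)):
    p=at_z(a,u,v,.03);r=fit([a,b],CAPM,'yellow',p[0],p[1],[0,.8,1.6,2.4],rad=.05);P.append((CAPM,r[0]));print('cap',*r)
p=at_z(a,196,176,.04)
for cs in([a,b],[a],[b]):
    r=fit(cs,HOUS,'orange',p[0],p[1],[-.2,.2],rad=.13);print('housing',*r)
    if len(cs)==2:P.append((HOUS,r[0]))
out=[]
for c,(x,y),(x2,y2) in((a,(370,280),(140,130)),(b,(200,310),(350,130))):
    im=cv2.resize(c['img'],None,fx=3,fy=3,interpolation=cv2.INTER_CUBIC)
    for M,q in P:
        cn,_=cv2.findContours(cv2.resize(render(c,M,*q),None,fx=3,fy=3,interpolation=cv2.INTER_NEAREST),cv2.RETR_EXTERNAL,cv2.CHAIN_APPROX_NONE);cv2.drawContours(im,cn,-1,(255,0,255),1)
    out.append(np.hstack([im[3*y:3*y+300,3*x:3*x+400],im[3*y2:3*y2+300,3*x2:3*x2+400]]))
cv2.imwrite('pics/m2.png',np.vstack(out))
```

```text
cap [0.42593836 0.33356535 4.17326472] 0.31503978402955385
cap [0.52887136 0.31231389 0.01635339] 0.2547768241290294
cap [0.62698479 0.31829977 1.1714193 ] 0.2610310003606769
housing [ 0.50350406 -0.32879519 -0.15605353] 0.2641399957152043
housing [ 0.50482456 -0.33050303 -0.13254851] 0.2626165220186435
housing [ 0.49893491 -0.32446474 -0.16803523] 0.2518295307791649
```

View pics/m2.png

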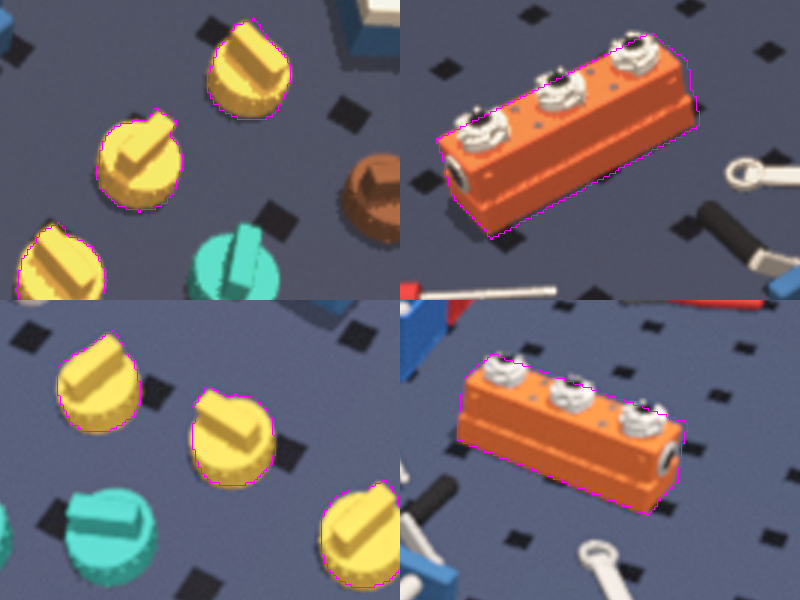

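The overlays agree with the silhouettes to 2–3 mm. Next I'll move above the vise for a close look with the wrist camera.

Call:
step_arm([
  [[0,-0.865,-0.722,0,-0.05],[0,-0.865,-0.722,0,-0.05],[0,-0.865,-0.722,0,-0.05],[0,-0.865,-0.722,0,-0.05],[0,-0.865,-0.722,0,-0.05],[0,-0.865,-0.722,0,-0.05],[0,-0.865,-0.722,0,-0.05],[0,-0.865,-0.722,0,-0.05],[0,-0.865,-0.722,0,-0.05],[0,-0.865,-0.722,0,-0.05],[0,-0.865,-0.722,0,-0.05],[0,-0.865,-0.722,0,-0.05],[0,-0.865,-0.722,0,-0.05],[0,-0.865,-0.722,0,-0.05],[0,-0.865,-0.722,0,-0.05],[0,-0.865,-0.722,0,-0.05],[0,-0.865,-0.722,0,-0.05],[0,-0.865,-0.722,0,-0.05],[0,-0.865,-0.722,0,-0.05],[0,-0.865,-0.722,0,-0.05]],
])

```text
time: 1.82
eef_pos: [0.5491, 0.0612, 0.4043]
orientation: [[-0.986, 0.165, -0.002], [0.165, 0.986, 0.001], [0.002, 0.0, -1.0]]
ft_force: [0.2, 0.7, -0.5]
width: 0.0853
grip_force: 0.0
```

Run:
```python
from h import *
st();c=cap('wrist');cv2.imwrite('pics/w1.png',cv2.resize(c['img'],(800,600),interpolation=cv2.INTER_CUBIC));print(proj(c,[[.55,.11,.083],[.54,-.1,.1]]))
```

```text
time 1.8167
joints [-0.006155522594564151, 0.1492627677252439, -0.1856917359253965, 1.2374437734593011, 0.0005370693940144545, 0.1591335216958577]
eef_pos [0.5491247258724228, 0.0611842976069767, 0.40431762217957906]
orientation [[-0.986, 0.165, -0.002], [0.165, 0.986, 0.001], [0.002, 0.0, -1.0]]
ft_force [0.22143621624741466, 0.6879152378397635, -0.4637208829263805]
wrist_torque [0.006082875737341867, -0.03340342780459733, 0.0805078749202864]
width 0.0853318178180361
grip_force 0.0
[[388.8664 210.4658]
 [ 83.6567 251.5152]]
```

View pics/w1.png

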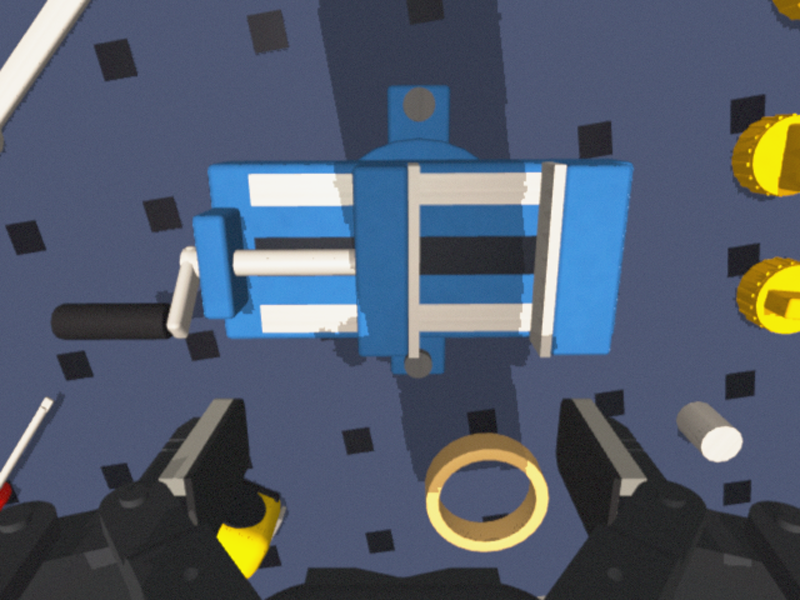

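The wrist view shows the fixed jaw's face edge from (555,165) to (545,355), the moving jaw's from (420,164) to (420,357), and the knob from (55,322) to (170,321), all in 800x600 pixels.

Run:
```python
from fit import *
a,b,c=load('scene'),load('side'),load('wrist')
W=lambda x,y:(x/1.25,y/1.25)
for n,p in(('fixT',(555,165)),('fixB',(545,355)),('movT',(420,164)),('movB',(420,357)),('bkT',(631,163)),('bkB',(612,353))):print(n,at_z(c,*W(*p),.083)[:2])
k=2.857
t1=lambda x,y:(235+x/k,190+y/k);t4=lambda x,y:(240+(x-400)/k,245+(y-300)/k);t2=lambda x,y:(265+(x-400)/k,180+y/k)
# vise: x0,y0 = fixed-face centre, yaw, opening, crank angle th; pts in vise frame
obs=[]
for cam,f,m in((a,(t4(620,435),t4(738,347)),(t1(152,212),t1(277,140))),(b,(t2(457,218),t2(578,288)),(t2(522,160),t2(643,215))),(c,(W(545,355),W(555,165)),(W(420,357),W(420,164)))):
    obs.append((cam,np.array(f+m)))
kn=[(a,t1(22,35)),(b,t2(688,35)),(c,W(55,322))];kb=[(a,t1(66,73)),(b,t2(655,65)),(c,W(170,321))]
ends=[]
def model(p):
    x,y,yw,op=p[:4];R=np.array([[np.cos(yw),-np.sin(yw),0],[np.sin(yw),np.cos(yw),0],[0,0,1]])
    return lambda q:np.atleast_2d(q)@R.T+[x,y,0]
def res(p):
    T=model(p);op=p[3];r=[]
    for cam,o in obs:
        q=T([[.055,0,.083],[-.055,0,.083],[.055,-op,.083],[-.055,-op,.083]]);r.append((proj(cam,q)-o).ravel())
    th,ky=p[4],p[5];kx=.038*np.sin(th);kz=.07+.038*np.cos(th)
    # looking along +y clockwise: up -> +x 
    for L,off in((kn,-.022),(kb,.038)):
        for cam,o in L:r.append(proj(cam,T([kx,ky+off,kz]))[0]-o)
    return np.concatenate(r)
for th in(-.8,.8):
    r=least_squares(res,[.56,.146,-.165,.072,th,-.25],loss='soft_l1');print(r.x,r.cost);print(np.round(r.fun.reshape(-1,2),1).tolist())
    T=model(r.x);p=r.x;print('seat',T([0,-.03,.055]),'crank_grip',T([.038*np.sin(p[4]),p[5],.07+.038*np.cos(p[4])]),'axis',T([0,p[5],.07]))
```

```text
fixT [0.50287519 0.15223381]
fixB [0.61130991 0.13792206]
movT [0.49067729 0.08173991]
movB [0.60046854 0.06470751]
bkT [0.50842084 0.19200977]
bkB [0.61651219 0.17712801]
[ 0.55693678  0.14500247 -0.15369979  0.07326137  0.73995338 -0.25036088] 23.954679147640046
[[0.5, -0.2], [1.0, -0.3], [3.9, 4.1], [1.7, 0.6], [-0.1, -0.4], [0.3, -2.1], [-1.5, 0.3], [-2.0, 1.7], [-1.8, 0.2], [1.8, -0.7], [-0.8, -0.4], [-0.9, 1.2], [-0.4, -1.8], [0.3, -2.1], [2.2, 0.0], [1.5, 0.4], [-1.8, 0.2], [-2.6, -0.0]]
seat [[0.55234392 0.11535612 0.055     ]] crank_grip [[ 0.54392729 -0.10632957  0.098063  ]] axis [[ 0.5186077  -0.10240702  0.07      ]]
[ 0.55693678  0.14500247 -0.15369977  0.07326137  0.73995324 -0.25036088] 23.954679147635858
[[0.5, -0.2], [1.0, -0.3], [3.9, 4.1], [1.7, 0.6], [-0.1, -0.4], [0.3, -2.1], [-1.5, 0.3], [-2.0, 1.7], [-1.8, 0.2], [1.8, -0.7], [-0.8, -0.4], [-0.9, 1.2], [-0.4, -1.8], [0.3, -2.1], [2.2, 0.0], [1.5, 0.4], [-1.8, 0.2], [-2.6, -0.0]]
seat [[0.55234392 0.11535612 0.055     ]] crank_grip [[ 0.54392729 -0.10632957  0.098063  ]] axis [[ 0.5186077  -0.10240702  0.07      ]]
```

Call:
step_arm([
  [[0,-0.032,-0.653,0,-0.01],[0,-0.032,-0.653,0,-0.01],[0,-0.032,-0.653,0,-0.01],[0,-0.032,-0.653,0,-0.01],[0,-0.032,-0.653,0,-0.01],[0,-0.032,-0.653,0,-0.01],[0,-0.032,-0.653,0,-0.01],[0,-0.032,-0.653,0,-0.01],[0,-0.032,-0.653,0,-0.01],[0,-0.032,-0.653,0,-0.01],[0,-0.032,-0.653,0,-0.01],[0,-0.032,-0.653,0,-0.01],[0,-0.032,-0.653,0,-0.01]],
])

```text
time: 2.95
eef_pos: [0.5043, -0.3273, 0.4046]
orientation: [[-0.989, 0.148, -0.001], [0.148, 0.989, 0.001], [0.001, 0.001, -1.0]]
ft_force: [-0.4, -0.5, 0.1]
width: 0.0854
grip_force: 0.0
```

```bash
cat >> h.py <<'E'
def go(x,y,z,yaw,s=None):
    """shares from present pose to tcp xyz; yaw = angle of -tool x (mod pi chosen nearest)"""
    s=s or monitor.observe();R=np.array(s['orientation']);d=R.T@(np.array([x,y,z])-s['eef_pos'])
    cur=np.arctan2(-R[1,0],-R[0,0]);t=-((yaw-cur+np.pi/2)%np.pi-np.pi/2)
    print('shares',np.round(d/.6,4),'turn',round(t/(np.pi/2),4),'dist',round(np.linalg.norm(d),4),'rows',np.ceil(np.linalg.norm(d)/.0417)+2,'j6',s['joints'][5])
E
python3 - <<'E'
from fit import *
a,b=load('scene'),load('side');c=cap('wrist')
m=mask(c['img'],'orange');n,cc=cv2.minAreaRect(cv2.findNonZero(m))[:2];print(m.sum(),n,cc)
r=fit([c],HOUS,'orange',.5035,-.329,[-.15],rad=.13);print(r)
im=c['img'].copy();k,_=cv2.findContours(render(c,HOUS,*r[0]),cv2.RETR_EXTERNAL,cv2.CHAIN_APPROX_NONE);cv2.drawContours(im,k,-1,(255,0,255),1);cv2.imwrite('pics/w2.png',im)
x,y,w=r[0];go(x,y,.26,w)
E
```

```text
2556 (328.21636962890625, 233.9808349609375) (329.792236328125, 96.98139190673828)
(array([ 0.66191054, -0.35075374, -0.15704981]), np.float64(0.6545184083302342))
shares [-0.2656 -0.0005  0.241 ] turn 0.0057 dist 0.2152 rows 8.0 j6 -0.5348924149976125
```

View pics/w2.png

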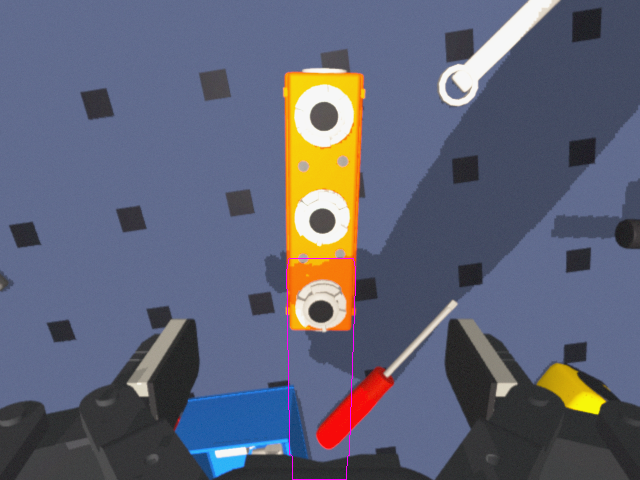

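```bash
sed -i "s/'orange':((4,150,90),(14/'orange':((4,150,90),(24/" fit.py
python3 - <<'E'
from fit import *
c=load('wrist')
r=fit([c],HOUS,'orange',.5035,-.329,[-.15],rad=.16);print(r)
N=[at_z(c,*p,.0855)[:2] for p in((323,116),(322,220),(321,310))];print(N,np.arctan2(*(N[2]-N[0])[::-1]))
print('driver',at_z(c,456,302,.01),at_z(c,325,440,.01),proj(c,[r[0][0],r[0][1],.0855]))
x,y,w=r[0];go(x,y,.26,w);go(N[1][0],N[1][1],.207,w)
E
```

```text
(array([ 0.50587238, -0.3255669 , -0.16160762]), np.float64(0.5324179227751393))
[array([ 0.43500368, -0.31457067]), array([ 0.50409708, -0.3254694 ]), array([ 0.57305291, -0.33644858])] -0.15717191628259236
driver [ 0.62177564 -0.2154466   0.01      ] [ 0.76206391 -0.36033045  0.01      ] [[322.23373586 222.44003274]]
shares [-0.0022  0.0027  0.2412] turn 0.0086 dist 0.1447 rows 6.0 j6 -0.5348924149976125
shares [0.0007 0.0023 0.3295] turn 0.0086 dist 0.1977 rows 7.0 j6 -0.5348924149976125
```

The neck spacing measures 70 mm and the yaw is -0.157, which matches the description. Descending to grasp.

Call:
step_arm([
  [[0,0,0.002,0.1,0.006],[0,0,0.002,0.2,0.006],[0,0,0.002,0.25,0.006],[0,0,0.002,0.29,0.006],[0,0,0.002,0.328,0.006],[0,0,0.002,0.328,0.006],[0,0,0.002,0.328,0.006],[255,0,0.002,0.328,0.006],[255,0,0.002,0.328,0.006],[255,0,0.002,0.328,0.006],[255,0,0.002,0.328,0.006],[255,0,0.002,0.328,0.006],[255,0,0.002,0.328,0.006],[255,0,0.002,0.328,0.006],[255,0,0.002,0.328,0.006],[255,0,0.002,0.328,0.006],[255,0,0.002,0.328,0.006],[255,0,0.002,0.328,0.006]],
], squeeze=60)

```text
time: 4.5
eef_pos: [0.5059, -0.3282, 0.2113]
orientation: [[-0.987, 0.159, 0.006], [0.159, 0.987, -0.0], [-0.006, 0.001, -1.0]]
ft_force: [0.6, 3.1, 7.1]
width: 0.0488
grip_force: 66.9
```

Call:
step_arm([
  [[255,0,0,-0.03,0],[255,0,0,-0.08,0],[255,0,0,-0.14,0],[255,0,0,-0.2,0],[255,0,0,-0.25,0],[255,0,0,-0.25,0],[255,0,0,-0.25,0]],
])

```text
time: 5.08
eef_pos: [0.5047, -0.3285, 0.3597]
orientation: [[-0.987, 0.159, 0.004], [0.159, 0.987, -0.003], [-0.004, -0.002, -1.0]]
ft_force: [-0.4, 0.6, -9.8]
width: 0.0492
grip_force: 65.9
```

Run:
```python
from h import *
st();go(.5516,.1105,.36,-.150)
```

```text
time 5.0833
joints [-0.6843052595411694, 0.26097354306884246, -0.14350538954601563, 1.1616207401925307, -0.0001248260023484655, -0.5242604570284047]
eef_pos [0.5046609829531606, -0.32848387822773906, 0.3597273517151013]
orientation [[-0.987, 0.159, 0.004], [0.159, 0.987, -0.003], [-0.004, -0.002, -1.0]]
ft_force [-0.43449797340500607, 0.5659302429837252, -9.75628674479311]
wrist_torque [0.015066930644287213, 0.033911676516291366, -0.002815796451470973]
width 0.04916318351330145
grip_force 65.89525580406189
shares [ 0.0394  0.7348 -0.0024] turn -0.0064 dist 0.4415 rows 13.0 j6 -0.5242604570284047
```

Call:
step_arm([
  [[255,0.002,0.04,0,-0.006],[255,0.004,0.09,0,-0.006],[255,0.039,0.735,0,-0.006],[255,0.039,0.735,0,-0.006],[255,0.039,0.735,0,-0.006],[255,0.039,0.735,0,-0.006],[255,0.039,0.735,0,-0.006],[255,0.039,0.735,0,-0.006],[255,0.039,0.735,0,-0.006],[255,0.039,0.735,0,-0.006],[255,0.039,0.735,0,-0.006],[255,0.039,0.735,0,-0.006],[255,0.039,0.735,0,-0.006],[255,0.039,0.735,0,-0.006],[255,0.039,0.735,0,-0.006],[255,0.039,0.735,0,-0.006],[255,0.039,0.735,0,-0.006]],
])

```text
time: 6.5
eef_pos: [0.5511, 0.1098, 0.357]
orientation: [[-0.988, 0.152, -0.002], [0.152, 0.988, -0.0], [0.002, -0.001, -1.0]]
ft_force: [-0.1, 0.2, -8.4]
width: 0.0489
grip_force: 66.9
```

Run:
```python
from h import *
st();go(.5516,.1105,.28,-.150)
im=[]
for n in('scene','side'):
    c=cap(n);u,v=proj(c,[.552,.11,.1])[0].astype(int);im.append(cv2.resize(c['img'][v-75:v+75,u-100:u+100],(400,300),interpolation=cv2.INTER_CUBIC))
c=cap('wrist');im.append(cv2.resize(c['img'],(800,600))[0:300])
cv2.imwrite('pics/m3.png',np.vstack([np.hstack(im[:2]),im[2]]))
```

```text
time 6.5
joints [0.08174802266008417, 0.19606805236143085, -0.23216134839082705, 1.1443348150038912, -0.00025043052989343523, 0.2341097506164541]
eef_pos [0.5510965621416326, 0.10983819856702128, 0.35700081672559736]
orientation [[-0.988, 0.152, -0.002], [0.152, 0.988, -0.0], [0.002, -0.001, -1.0]]
ft_force [-0.14389406022084222, 0.22199497317903732, -8.428330176021493]
wrist_torque [-0.0061695384840485135, 0.007575883976403144, -0.02168243164540076]
width 0.048903209475682746
grip_force 66.90869092941284
shares [-0.0009  0.0013  0.1283] turn -0.0015 dist 0.077 rows 4.0 j6 0.2341097506164541
```

View pics/m3.png

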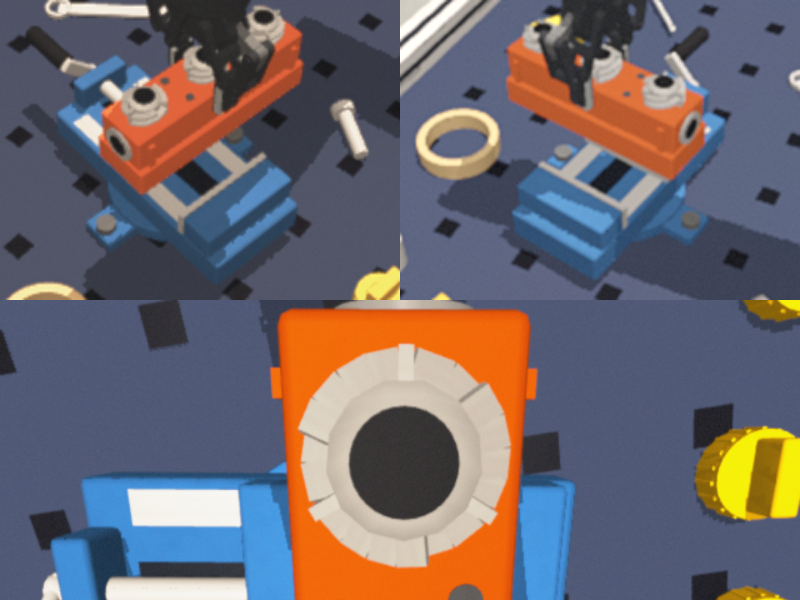

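The housing hangs level over the vise gap, aligned with the jaws. Lowering it.

Call:
step_arm([
  [[255,0,0.001,0.04,0],[255,0,0.001,0.08,0],[255,0,0.001,0.1,0],[255,0,0.001,0.115,0],[255,0,0.001,0.13,0],[255,0,0.001,0.138,0],[255,0,0.001,0.143,0],[255,0,0.001,0.145,0],[255,0,0.001,0.145,0]],
])

```text
time: 7.4
eef_pos: [0.5519, 0.1117, 0.2714]
orientation: [[-0.989, 0.15, 0.001], [0.15, 0.989, 0.0], [-0.001, 0.0, -1.0]]
ft_force: [0.0, -0.8, -8.6]
width: 0.0491
grip_force: 66.8
```

Call:
step_arm([
  [[255,0,0,0.002,0],[255,0,0,0.004,0],[255,0,0,0.006,0],[255,0,0,0.006,0]],
])

```text
time: 7.73
eef_pos: [0.5515, 0.1116, 0.2673]
orientation: [[-0.989, 0.15, -0.0], [0.15, 0.989, -0.0], [0.0, -0.0, -1.0]]
ft_force: [-0.3, 0.2, -8.5]
width: 0.0488
grip_force: 66.8
```

Call:
step_arm([
  [[255,0,0,0.0015,0],[255,0,0,0.003,0],[255,0,0,0.0045,0],[255,0,0,0.0045,0]],
])

```text
time: 8.07
eef_pos: [0.5514, 0.1116, 0.2664]
orientation: [[-0.989, 0.15, 0.0], [0.15, 0.989, 0.0], [-0.0, 0.0, -1.0]]
ft_force: [-5.5, -1.2, 3.7]
width: 0.0493
grip_force: 68.5
```

The housing is on the bed: the force transferred at TCP z = 0.2664, as predicted. Releasing and rising.

Call:
step_arm([
  [[0,0,0,0,0],[0,0,0,0,0],[0,0,0,0,0],[0,0,0,0,0],[0,0,0,0,0],[0,0,0,0,0],[0,0,0,-0.05,0],[0,0,0,-0.1,0],[0,0,0,-0.2,0],[0,0,0,-0.25,0],[0,0,0,-0.25,0],[0,0,0,-0.25,0]],
])

```text
time: 9.07
eef_pos: [0.5531, 0.1117, 0.4193]
orientation: [[-0.989, 0.15, 0.009], [0.15, 0.989, 0.001], [-0.009, 0.002, -1.0]]
ft_force: [0.6, -0.3, 0.1]
width: 0.0853
grip_force: 0.0
```

Run:
```python
from fit import *
st();s=monitor.observe();R=s['orientation'];d=np.array(R).T@(np.array([.5432,-.1112,.36])-s['eef_pos']);print(d/.6)
c=cap('wrist');v=cap('scene');b=cap('side')
for cs in([c],[v,b]):print(fit(cs,HOUS,'orange',.5516,.1105,[-.15],z0=.055,rad=.14))
o=c['img'];cv2.imwrite('pics/w3.png',o)
```

```text
time 9.0667
joints [0.0847996285216743, 0.15798956890012775, -0.14354199612486299, 1.259925674922206, -5.2316947801321155e-06, 0.23529952496975567]
eef_pos [0.5530559439371832, 0.11174366667625518, 0.41930169317473]
orientation [[-0.989, 0.15, 0.009], [0.15, 0.989, 0.001], [-0.009, 0.002, -1.0]]
ft_force [0.6143813100244253, -0.29659451728690434, 0.14441421343729766]
wrist_torque [0.013449785801495686, -0.07800860502185243, 0.011465020563668275]
width 0.08531165516591165
grip_force 0.0
[-0.0386 -0.37    0.0984]
(array([ 0.5466,  0.1135, -0.1543]), np.float64(0.44042232277526394))
(array([ 0.5508,  0.1093, -0.1806]), np.float64(0.4179103390252462))
```

View pics/w3.png

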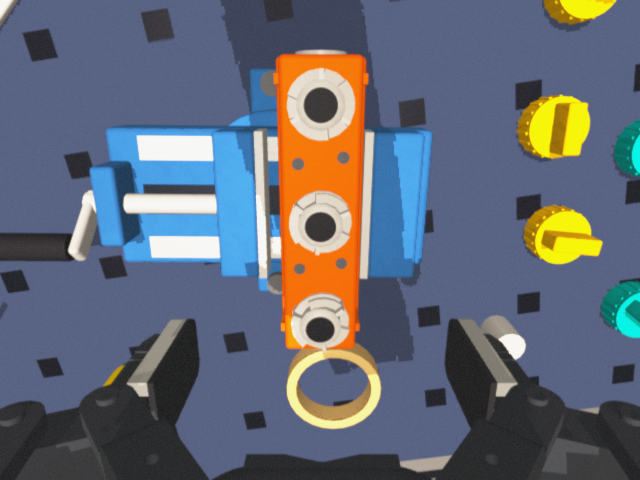

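The housing stands between the jaws, along them. Moving to hover over the crank knob with the tool turned a quarter turn.

Call:
step_arm([
  [[0,-0.039,-0.37,0.09,-1],[0,-0.039,-0.37,0.09,-1],[0,-0.039,-0.37,0.09,-1],[0,-0.039,-0.37,0.09,-1],[0,-0.039,-0.37,0.09,-1],[0,-0.039,-0.37,0.09,-1],[0,-0.039,-0.37,0.09,-1],[0,-0.039,-0.37,0.09,-1],[0,-0.039,-0.37,0.09,-1],[0,-0.039,-0.37,0.09,-1],[0,-0.039,-0.37,0.09,-1],[0,-0.039,-0.37,0.09,-1],[0,-0.039,-0.37,0.09,-1],[0,-0.039,-0.37,0.09,-1],[0,-0.039,-0.37,0.09,-1],[0,-0.039,-0.37,0.09,-1]],
])

```text
time: 10.55
eef_pos: [0.5408, -0.1112, 0.3591]
orientation: [[-0.153, -0.988, -0.003], [-0.988, 0.153, 0.001], [-0.001, 0.003, -1.0]]
ft_force: [0.6, 0.2, -0.5]
width: 0.0857
grip_force: 0.0
```

Run:
```python
from fit import *
st();c=cap('wrist');u=np.array([.15,.989,0]);k=np.array([.5439,-.1063,.098])
q=proj(c,[k-.022*u,k,k+.038*u]);print(q);im=c['img'].copy()
cv2.polylines(im,[q.astype(np.int32).reshape(-1,1,2)],False,(255,0,255),1);cv2.imwrite('pics/w4.png',im)
go(.5432,-.1112,.253,-.150+np.pi/2)
```

```text
time 10.55
joints [-0.3199128445899894, 0.17803197681280414, -0.24970603510090114, 1.1459573594257175, 1.9843635320476152e-05, -1.737518112164438]
eef_pos [0.5408179615656381, -0.11121910817691305, 0.3590620778256483]
orientation [[-0.153, -0.988, -0.003], [-0.988, 0.153, 0.001], [-0.001, 0.003, -1.0]]
ft_force [0.5894593050061003, 0.19804388926189803, -0.4776968317110578]
wrist_torque [-0.010675645870080241, 0.007354541665431635, 0.04231403478370303]
width 0.08565233951552102
grip_force 0.0
[[315.2736 216.1345]
 [315.5052 253.3029]
 [315.8768 312.9115]]
shares [-0.0006 -0.004   0.1775] turn -0.0017 dist 0.1065 rows 5.0 j6 -1.7380733916047937
```

View pics/w4.png

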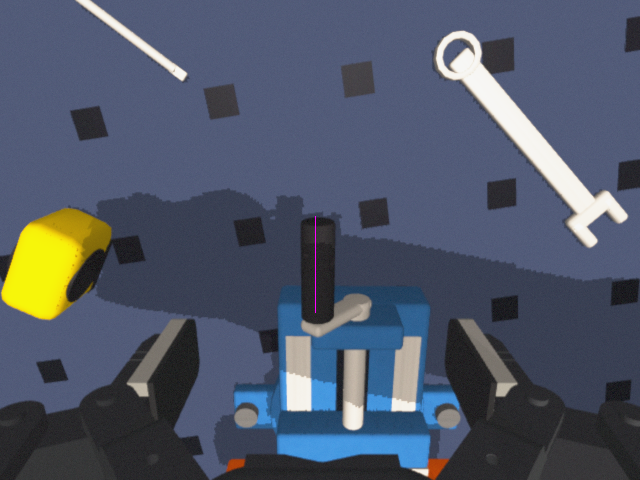

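The knob lies where predicted, at px (318, 218–320). Descending and gripping.

Call:
step_arm([
  [[0,0,-0.004,0.05,0],[0,0,-0.004,0.1,0],[0,0,-0.004,0.14,0],[0,0,-0.004,0.1775,0],[0,0,-0.004,0.1775,0],[255,0,-0.004,0.1775,0],[255,0,-0.004,0.1775,0],[255,0,-0.004,0.1775,0],[255,0,-0.004,0.1775,0],[255,0,-0.004,0.1775,0],[255,0,-0.004,0.1775,0],[255,0,-0.004,0.1775,0],[255,0,-0.004,0.1775,0],[255,0,-0.004,0.1775,0],[255,0,-0.004,0.1775,0],[255,0,-0.004,0.1775,0],[255,0,-0.004,0.1775,0]],
], squeeze=40)

```text
time: 12.02
eef_pos: [0.5442, -0.112, 0.2545]
orientation: [[-0.15, -0.989, 0.001], [-0.989, 0.15, -0.001], [0.0, -0.001, -1.0]]
ft_force: [0.4, -1.4, 3.8]
width: 0.0185
grip_force: 39.0
```

Run:
```python
from h import *
st()
th0=.74
for k in range(1,21):
    t=th0+k*2*np.pi/20;print([255,0,round(-.038*(np.sin(t)-np.sin(th0))/.6,3),round(-.038*(np.cos(t)-np.cos(th0))/.6,3),0],end=',')
```

```text
time 12.0167
joints [-0.3192854066370781, 0.2782780272222669, -0.3646313755596925, 0.9264382323661325, -0.00019890389638126016, -1.7393323465005945]
eef_pos [0.5441850114034504, -0.11199699683329889, 0.25452810046344143]
orientation [[-0.15, -0.989, 0.001], [-0.989, 0.15, -0.001], [0.0, -0.001, -1.0]]
ft_force [0.4210076030801503, -1.3728486463953158, 3.8344850435924243]
wrist_torque [-0.2574396145489834, -0.0053042034200642355, -0.22586763707346014]
width 0.01849846459697634
grip_force 39.04249727725983
[255, 0, np.float64(-0.012), np.float64(0.015), 0],[255, 0, np.float64(-0.019), np.float64(0.034), 0],[255, 0, np.float64(-0.02), np.float64(0.054), 0],[255, 0, np.float64(-0.015), np.float64(0.073), 0],[255, 0, np.float64(-0.004), np.float64(0.089), 0],[255, 0, np.float64(0.011), np.float64(0.102), 0],[255, 0, np.float64(0.03), np.float64(0.109), 0],[255, 0, np.float64(0.05), np.float64(0.11), 0],[255, 0, np.float64(0.069), np.float64(0.104), 0],[255, 0, np.float64(0.085), np.float64(0.094), 0],[255, 0, np.float64(0.098), np.float64(0.078), 0],[255, 0, np.float64(0.105), np.float64(0.06), 0],[255, 0, np.float64(0.106), np.float64(0.04), 0],[255, 0, np.float64(0.1), np.float64(0.021), 0],[255, 0, np.float64(0.089), np.float64(0.004), 0],[255, 0, np.float64(0.074), np.float64(-0.008), 0],[255, 0, np.float64(0.055), np.float64(-0.015), 0],[255, 0, np.float64(0.036), np.float64(-0.016), 0],[255, 0, np.float64(0.017), np.float64(-0.011), 0],[255, 0, np.float64(-0.0), np.float64(-0.0), 0],
```

Call:
step_arm([
  [[255,0,-0.012,0.015,0],[255,0,-0.019,0.034,0],[255,0,-0.02,0.054,0],[255,0,-0.015,0.073,0],[255,0,-0.004,0.089,0],[255,0,-0.004,0.089,0]],
])

```text
time: 12.52
eef_pos: [0.5415, -0.1112, 0.1972]
orientation: [[-0.15, -0.989, -0.013], [-0.989, 0.15, 0.001], [0.001, 0.013, -1.0]]
ft_force: [-10.0, -1.2, 7.0]
width: 0.0188
grip_force: 39.6
```

Run:
```python
from h import *
st()
th0=.74;g=np.array([.54418,-.112,.2545])
c=cap('scene');u,v=proj(c,[.54,-.05,.07])[0].astype(int);cv2.imwrite('pics/m4.png',cv2.resize(c['img'][v-60:v+60,u-80:u+80],(640,480),interpolation=cv2.INTER_CUBIC))
```

```text
time 12.5167
joints [-0.318929311480146, 0.34839591916399854, -0.41311220582281677, 0.8218731385716961, -0.0028126440281862975, -1.7391361519140338]
eef_pos [0.541545117495549, -0.1112426029543729, 0.19724353611838727]
orientation [[-0.15, -0.989, -0.013], [-0.989, 0.15, 0.001], [0.001, 0.013, -1.0]]
ft_force [-10.02675609196806, -1.2169917699078476, 6.954906833551682]
wrist_torque [-0.2628170482748397, 2.0953550848101155, 0.09288132644783584]
width 0.018786822422666837
grip_force 39.58755433559418
```

View pics/m4.png

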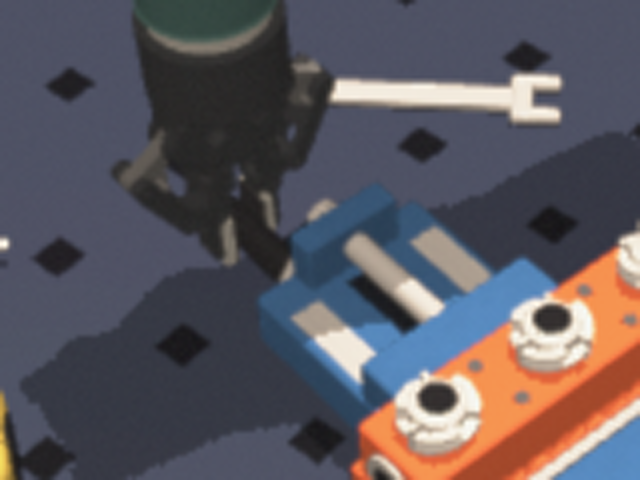

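Call:
step_arm([
  [[255,0,0.015,0.013,0],[255,0,0.034,0.02,0],[255,0,0.054,0.021,0],[255,0,0.073,0.015,0],[255,0,0.089,0.005,0],[255,0,0.102,-0.011,0],[255,0,0.109,-0.029,0],[255,0,0.11,-0.049,0],[255,0,0.104,-0.068,0],[255,0,0.093,-0.085,0],[255,0,0.093,-0.085,0]],
])

```text
time: 13.48
eef_pos: [0.489, -0.1033, 0.2515]
orientation: [[-0.15, -0.989, -0.007], [-0.989, 0.15, 0.001], [0.0, 0.007, -1.0]]
ft_force: [-7.5, -0.3, 8.4]
width: 0.0187
grip_force: 40.7
```

Call:
step_arm([
  [[255,0,-0.015,-0.012,0],[255,0,-0.034,-0.019,0],[255,0,-0.053,-0.02,0],[255,0,-0.072,-0.015,0],[255,0,-0.089,-0.004,0],[255,0,-0.101,0.011,0],[255,0,-0.108,0.03,0],[255,0,-0.109,0.05,0],[255,0,-0.104,0.069,0],[255,0,-0.093,0.085,0],[255,0,-0.078,0.098,0],[255,0,-0.059,0.105,0],[255,0,-0.039,0.106,0],[255,0,-0.02,0.1,0],[255,0,-0.004,0.09,0],[255,0,0.009,0.074,0],[255,0,0.016,0.056,0],[255,0,0.017,0.036,0],[255,0,0.011,0.017,0],[255,0,0,0,0]],
])

```text
time: 15.15
eef_pos: [0.4876, -0.103, 0.2496]
orientation: [[-0.15, -0.989, -0.01], [-0.989, 0.15, 0.001], [0.0, 0.01, -1.0]]
ft_force: [-5.2, -2.5, -4.1]
width: 0.0188
grip_force: 39.8
```

Call:
step_arm([
  [[255,0,-0.015,-0.012,0],[255,0,-0.034,-0.019,0],[255,0,-0.053,-0.02,0],[255,0,-0.072,-0.015,0],[255,0,-0.089,-0.004,0],[255,0,-0.101,0.011,0],[255,0,-0.108,0.03,0],[255,0,-0.108,0.03,0]],
])

```text
time: 15.82
eef_pos: [0.5549, -0.1137, 0.2308]
orientation: [[-0.15, -0.989, -0.002], [-0.989, 0.15, -0.0], [0.001, 0.002, -1.0]]
ft_force: [2.6, -4.0, -5.3]
width: 0.0184
grip_force: 40.0
```

Run:
```python
from h import *
s=monitor.observe();p=np.array(s['eef_pos'])
cx=p[0]-.518;cz=p[2]-.155-.072
print(np.arctan2(cx,cz),np.hypot(cx,cz),s['ft_force'],s['grip_force'])
# rows from commanded k=42, 9 deg each
th0=.74+42*np.pi/10
for k in range(1,17):
    t=th0+k*np.pi/20;print([255,0,round(-.038*(np.sin(t)-np.sin(th0))/.6,3).item(),round(-.038*(np.cos(t)-np.cos(th0))/.6,3).item(),0],end=',')
```

```text
1.4694666764379083 0.037117928127750416 [ 2.57156242 -3.99852446 -5.26549614] 39.98652219772339
[255, 0, -0.001, 0.01, 0],[255, 0, -0.001, 0.02, 0],[255, 0, 0.001, 0.03, 0],[255, 0, 0.004, 0.039, 0],[255, 0, 0.009, 0.048, 0],[255, 0, 0.015, 0.055, 0],[255, 0, 0.023, 0.062, 0],[255, 0, 0.031, 0.068, 0],[255, 0, 0.04, 0.072, 0],[255, 0, 0.049, 0.075, 0],[255, 0, 0.059, 0.076, 0],[255, 0, 0.069, 0.076, 0],[255, 0, 0.079, 0.074, 0],[255, 0, 0.088, 0.07, 0],[255, 0, 0.097, 0.066, 0],[255, 0, 0.105, 0.06, 0],
```

Call:
step_arm([
  [[255,0,-0.001,0.01,0],[255,0,-0.001,0.02,0],[255,0,0.001,0.03,0],[255,0,0.004,0.039,0],[255,0,0.009,0.048,0],[255,0,0.015,0.055,0],[255,0,0.015,0.055,0]],
])

```text
time: 16.4
eef_pos: [0.5435, -0.1117, 0.1997]
orientation: [[-0.15, -0.989, -0.006], [-0.989, 0.15, 0.0], [0.001, 0.006, -1.0]]
ft_force: [-6.8, -3.7, 6.2]
width: 0.0185
grip_force: 40.9
```

Call:
step_arm([
  [[255,0,0.008,0.007,0],[255,0,0.016,0.013,0],[255,0,0.016,0.013,0]],
])

```text
time: 16.65
eef_pos: [0.5352, -0.1103, 0.1939]
orientation: [[-0.15, -0.989, -0.002], [-0.989, 0.15, 0.0], [-0.0, 0.002, -1.0]]
ft_force: [-7.3, -1.2, 14.5]
width: 0.0187
grip_force: 41.7
```

Call:
step_arm([
  [[255,0,0.009,0.004,0],[255,0,0.018,0.007,0],[255,0,0.018,0.007,0]],
])

```text
time: 16.9
eef_pos: [0.5278, -0.1094, 0.1915]
orientation: [[-0.15, -0.989, 0.008], [-0.989, 0.15, -0.001], [-0.001, -0.008, -1.0]]
ft_force: [-0.5, -0.6, 14.5]
width: 0.0182
grip_force: 41.7
```

Call:
step_arm([
  [[255,0,0.01,0.001,0],[255,0,0.02,0.001,0],[255,0,0.02,0.001,0]],
])

```text
time: 17.15
eef_pos: [0.518, -0.108, 0.1904]
orientation: [[-0.15, -0.989, 0.014], [-0.989, 0.15, -0.001], [-0.001, -0.014, -1.0]]
ft_force: [6.9, -1.1, 2.6]
width: 0.0185
grip_force: 40.8
```

Call:
step_arm([
  [[255,0,0.01,-0.002,0],[255,0,0.019,-0.006,0],[255,0,0.019,-0.006,0]],
])

```text
time: 17.4
eef_pos: [0.5057, -0.1062, 0.1921]
orientation: [[-0.151, -0.989, 0.011], [-0.989, 0.151, -0.001], [-0.001, -0.011, -1.0]]
ft_force: [8.7, -2.7, -7.9]
width: 0.0188
grip_force: 40.2
```

Call:
step_arm([
  [[255,0,0.009,-0.004,0],[255,0,0.017,-0.01,0],[255,0,0.017,-0.01,0]],
])

```text
time: 17.65
eef_pos: [0.495, -0.1045, 0.1973]
orientation: [[-0.151, -0.989, 0.009], [-0.989, 0.151, -0.001], [-0.001, -0.009, -1.0]]
ft_force: [9.0, -3.1, -13.3]
width: 0.0186
grip_force: 40.1
```

Resistance is rising, so the jaw is bearing. A bit more.

Call:
step_arm([
  [[255,0,0.007,-0.007,0],[255,0,0.012,-0.016,0],[255,0,0.012,-0.016,0]],
], squeeze=70)

```text
time: 17.9
eef_pos: [0.4866, -0.1031, 0.2058]
orientation: [[-0.151, -0.989, 0.005], [-0.989, 0.151, -0.0], [-0.001, -0.005, -1.0]]
ft_force: [8.6, -3.8, -18.2]
width: 0.0178
grip_force: 69.3
```

Call:
step_arm([
  [[255,0,0.004,-0.009,0],[255,0,0.007,-0.018,0],[255,0,0.007,-0.018,0]],
])

```text
time: 18.15
eef_pos: [0.4816, -0.1022, 0.2156]
orientation: [[-0.151, -0.989, 0.002], [-0.989, 0.151, 0.0], [-0.001, -0.002, -1.0]]
ft_force: [8.1, -2.9, -21.0]
width: 0.0177
grip_force: 69.5
```

Call:
step_arm([
  [[255,0,0.001,-0.01,0],[255,0,0.001,-0.02,0],[255,0,-0.001,-0.03,0],[255,0,-0.001,-0.03,0]],
])

```text
time: 18.48
eef_pos: [0.4801, -0.1018, 0.2315]
orientation: [[-0.151, -0.989, -0.004], [-0.989, 0.151, 0.001], [-0.0, 0.004, -1.0]]
ft_force: [5.4, -4.3, -26.6]
width: 0.0175
grip_force: 69.7
```

Run:
```python
from fit import *
st();a,b=cap('scene'),cap('side')
print(fit([a,b],HOUS,'orange',.5516,.1105,[-.15],z0=.055,rad=.14))
im=[]
for c in(a,b):
    u,v=proj(c,[.552,.08,.09])[0].astype(int);im.append(cv2.resize(c['img'][v-60:v+60,u-60:u+60],(400,400),interpolation=cv2.INTER_CUBIC))
cv2.imwrite('pics/m5.png',np.hstack(im))
```

```text
time 18.4833
joints [-0.34069466803024834, 0.20517660063778548, -0.5216811502748057, 0.8484089107929836, -0.0003835147613985753, -1.760114188364121]
eef_pos [0.4801397290780837, -0.1018330678166615, 0.23149664549077606]
orientation [[-0.151, -0.989, -0.004], [-0.989, 0.151, 0.001], [-0.0, 0.004, -1.0]]
ft_force [5.43859218779494, -4.308319309141643, -26.64466845014806]
wrist_torque [-1.2169678053609263, -1.156157835950307, -0.3711214473140233]
width 0.017535429545546242
grip_force 69.681236743927
(array([ 0.5509,  0.1109, -0.158 ]), np.float64(0.4329627061185703))
```

View pics/m5.png

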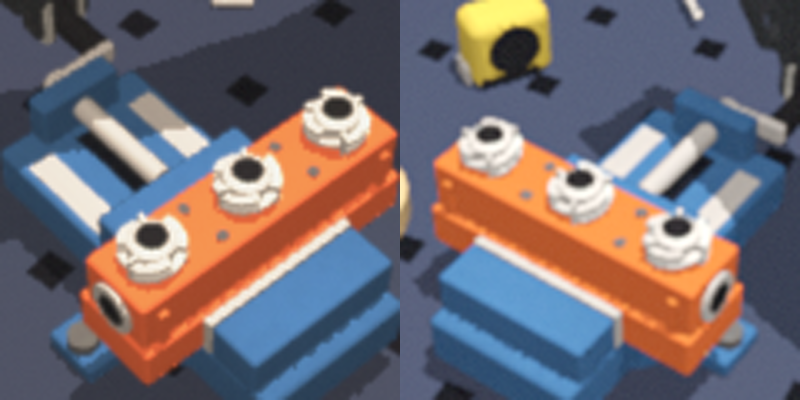

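The foot is pinched between both jaws and the crank torque is about 1 N m. Releasing the knob and rising.

Call:
step_arm([
  [[0,0,0,0,0],[0,0,0,0,0],[0,0,0,0,0],[0,0,0,0,0],[0,0,0,0,0],[0,0,0,0,0],[0,0,0,-0.06,0],[0,0,0,-0.12,0],[0,0,0,-0.18,0],[0,0,0,-0.24,0],[0,0,0,-0.3,0],[0,0,0,-0.32,0],[0,0,0,-0.32,0]],
])

```text
time: 19.67
eef_pos: [0.4834, -0.1028, 0.4333]
orientation: [[-0.15, -0.989, 0.009], [-0.989, 0.15, -0.003], [0.002, -0.01, -1.0]]
ft_force: [0.7, 0.6, -0.1]
width: 0.0855
grip_force: 0.0
```

Run:
```python
from h import *
st();go(.552,.112,.42,-.15)
```

```text
time 19.6667
joints [-0.3404646692148758, 0.024681729921566798, -0.2612986933655761, 1.2748624198260876, 0.0002198322760875062, -1.7609118108268973]
eef_pos [0.4833607004113174, -0.10277999894324039, 0.4333228462008037]
orientation [[-0.15, -0.989, 0.009], [-0.989, 0.15, -0.003], [0.002, -0.01, -1.0]]
ft_force [0.6558879405752842, 0.6059445539726482, -0.13180085880708164]
wrist_torque [0.04187772447667644, -0.041284459900560344, -0.017977435856556125]
width 0.08547389334685303
grip_force 0.0
shares [-0.3711 -0.0593  0.0222] turn 0.9998 dist 0.2259 rows 8.0 j6 -1.7609118108268973
```

Call:
step_arm([
  [[0,-0.371,-0.059,0.022,1],[0,-0.371,-0.059,0.022,1],[0,-0.371,-0.059,0.022,1],[0,-0.371,-0.059,0.022,1],[0,-0.371,-0.059,0.022,1],[0,-0.371,-0.059,0.022,1],[0,-0.371,-0.059,0.022,1],[0,-0.371,-0.059,0.022,1],[0,-0.371,-0.059,0.022,1],[0,-0.371,-0.059,0.022,1],[0,-0.371,-0.059,0.022,1],[0,-0.371,-0.059,0.022,1],[0,-0.371,-0.059,0.022,1],[0,-0.371,-0.059,0.022,1],[0,-0.371,-0.059,0.022,1],[0,-0.371,-0.059,0.022,1]],
])

```text
time: 21.0
eef_pos: [0.5501, 0.1124, 0.414]
orientation: [[-0.989, 0.147, -0.002], [0.147, 0.989, -0.0], [0.002, -0.0, -1.0]]
ft_force: [0.2, 0.4, -0.2]
width: 0.0851
grip_force: 0.0
```

Run:
```python
from fit import *
s=monitor.observe();c=cap('wrist','w5.png');a,b=cap('scene'),cap('side');print(s['eef_pos'])
g=cv2.cvtColor(c['img'],cv2.COLOR_BGR2GRAY)
for k in(-1,0,1):
    n=np.array([.5519+k*.0692,.1125-k*.0105,.1405]);u=proj(c,n)[0]
    x,y=(int(round(t)) for t in u);roi=g[y-30:y+30,x-30:x+30];
    m=(roi<70).astype(np.uint8);nl,lab,stt,cen=cv2.connectedComponentsWithStats(m)
    i=1+np.argmax(stt[1:,4]);q=cen[i]+[x-30,y-30];print(k,u,q,stt[i,4],at_z(c,*q,.1405))
print(fit([a,b],HOUS,'orange',.5516,.1105,[-.15],z0=.055,rad=.14))
for p in((.426,.3336),(.529,.312),(.627,.318)):print(fit([a,b],CAPM,'yellow',*p,[0,.8,1.6,2.4],rad=.05))
```

```text
[0.55012048 0.11236112 0.41399995]
-1 [320.95885079 123.03723939] [323.69303424 116.91145218] 847 [0.47971282 0.12495787 0.1405    ]
0 [320.57891154 243.81557023] [322.18473282 239.36183206] 655 [0.54926569 0.11386263 0.1405    ]
1 [320.25723741 346.07208805] [321.03333333 342.83137255] 510 [0.61880368 0.10285057 0.1405    ]
(array([ 0.55076358,  0.1104485 , -0.1532894 ]), np.float64(0.41967155990637034))
(array([0.4258286 , 0.33384454, 1.01203172]), np.float64(0.312822966507177))
(array([0.52888602, 0.31240515, 0.02500002]), np.float64(0.24810126118064701))
(array([0.62688773, 0.317998  , 1.18107519]), np.float64(0.2634153493455602))
```

View pics/w5.png

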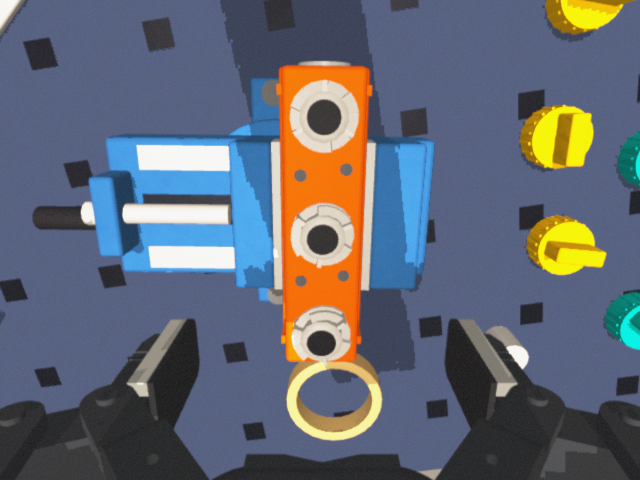

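The housing is clamped, with the necks measured 70 mm apart at (.480,.125), (.549,.114) and (.619,.103). Now to the middle yellow cap at (.529,.312).

Call:
step_arm([
  [[0,0.084,0.324,0.14,-0.108],[0,0.084,0.324,0.14,-0.108],[0,0.084,0.324,0.14,-0.108],[0,0.084,0.324,0.14,-0.108],[0,0.084,0.324,0.14,-0.108],[0,0.084,0.324,0.14,-0.108],[0,0.084,0.324,0.14,-0.108],[0,0.084,0.324,0.14,-0.108],[0,0.084,0.324,0.14,-0.108],[0,0.084,0.324,0.14,-0.108]],
])

```text
time: 21.98
eef_pos: [0.5305, 0.3109, 0.3321]
orientation: [[-1.0, -0.017, 0.002], [-0.017, 1.0, 0.0], [-0.002, 0.0, -1.0]]
ft_force: [-0.7, -0.5, 0.2]
width: 0.0857
grip_force: 0.0
```

```bash
cat >> fit.py <<'E'
def ymask(img):
    h=cv2.cvtColor(img,cv2.COLOR_BGR2HSV);return cv2.inRange(h,np.array((18,120,60)),np.array((34,255,255)))//255
def fitcap(c,x,y,yaw,z0=0):return fit([c],CAPM,None,x,y,yaw,z0=z0,rad=.045,ms=[ymask(c['img'])])
E
python3 - <<'E'
from fit import *
s=monitor.observe();print(s['eef_pos'],s['qd']);c=cap('wrist','w6.png')
r=fitcap(c,.529,.312,[0.02,.5]);print(r)
R=np.array(s['orientation']);print(R.T@(np.array([*r[0][:2],0])-s['eef_pos']))
go(*r[0][:2],.199,r[0][2])
E
```

```text
[0.53046894 0.31085816 0.33205143] [-0.0064162  -0.00287039 -0.00164095 -0.00111176  0.00448843  0.00138838]
(array([ 0.52839175,  0.31561136, -0.10953219]), np.float64(0.02764193068254306))
[0.00253837 0.00470736 0.33204888]
shares [0.0037 0.0079 0.2218] turn 0.0806 dist 0.1332 rows 6.0 j6 0.407833224446088
```

Call:
step_arm([
  [[60,0.004,0.006,0.05,0.08],[60,0.004,0.006,0.1,0.08],[60,0.004,0.006,0.15,0.08],[60,0.004,0.006,0.19,0.08],[60,0.004,0.006,0.21,0.08],[60,0.004,0.006,0.22,0.08],[60,0.004,0.006,0.22,0.08],[60,0.004,0.006,0.22,0.08],[255,0.004,0.006,0.22,0.08],[255,0.004,0.006,0.22,0.08],[255,0.004,0.006,0.22,0.08],[255,0.004,0.006,0.22,0.08],[255,0.004,0.006,0.22,0.08],[255,0.004,0.006,0.22,0.08],[255,0.004,0.006,0.22,0.08],[255,0.004,0.006,0.22,0.08],[255,0.004,0.006,0.22,0.08],[255,0.004,0.006,0.22,0.08]],
], squeeze=50)

```text
time: 23.53
eef_pos: [0.5279, 0.316, 0.2]
orientation: [[-0.994, 0.106, 0.002], [0.106, 0.994, 0.001], [-0.002, 0.001, -1.0]]
ft_force: [-0.2, -0.5, 5.7]
width: 0.0128
grip_force: 50.3
```

Run:
```python
from fit import *
st();s=monitor.observe();x,y=s['eef_pos'][:2]
c=cap('wrist','w7.png');r=fitcap(c,x,y,[-.11]);print(r);R=np.array(s['orientation']);print('wrist cap in tool',R.T@(np.array([*r[0][:2],0])-s['eef_pos']))
a,b=cap('scene'),cap('side')
print(fit([a,b],CAPM,'yellow',x,y,[-.11],rad=.05))
```

```text
time 23.5333
joints [0.43434237325909225, 0.43192204494708913, -0.2755375904839857, 0.861419218312047, -7.126543252687848e-05, 0.5408318890695208]
eef_pos [0.527857059862528, 0.315958951702734, 0.19999796454208987]
orientation [[-0.994, 0.106, 0.002], [0.106, 0.994, 0.001], [-0.002, 0.001, -1.0]]
ft_force [-0.23306885944675962, -0.5401433151725012, 5.662488338069979]
wrist_torque [-0.08934250834322088, 0.0502644339705648, -0.03367064843223368]
width 0.012843211246501026
grip_force 50.28309524059296
(array([ 0.5271,  0.3172, -0.1048]), np.float64(0.2776056430878766))
wrist cap in tool [0.0012 0.001  0.2   ]
(array([0.5282, 0.3164, 0.6629]), np.float64(0.6855703647488498))
```

Gripped, with the bar centred. Lifting and carrying to above neck2.

Call:
step_arm([
  [[255,0,0,-0.05,0],[255,0,0,-0.12,0],[255,0,0,-0.19,0],[255,0,0,-0.25,0],[255,0,0,-0.267,0],[255,-0.071,-0.332,-0.267,0.44],[255,-0.071,-0.332,-0.267,0.44],[255,-0.071,-0.332,-0.267,0.44],[255,-0.071,-0.332,-0.267,0.44],[255,-0.071,-0.332,-0.267,0.44],[255,-0.071,-0.332,-0.267,0.44],[255,-0.071,-0.332,-0.267,0.44],[255,-0.071,-0.332,-0.267,0.44],[255,-0.071,-0.332,-0.267,0.44],[255,-0.071,-0.332,-0.267,0.44],[255,-0.071,-0.332,-0.267,0.44]],
])

```text
time: 25.02
eef_pos: [0.5483, 0.1142, 0.3589]
orientation: [[-0.7, 0.714, -0.0], [0.714, 0.7, 0.0], [0.0, -0.0, -1.0]]
ft_force: [0.3, -0.4, -1.1]
width: 0.0129
grip_force: 49.6
```

Run:
```python
from fit import *
st();s=monitor.observe();x,y,z=s['eef_pos'];R=np.array(s['orientation'])
go(.549,.1137,.34,np.arctan2(-R[1,0],-R[0,0]))
```

```text
time 25.0167
joints [0.08986128738484588, 0.19088227674315658, -0.23441799399766175, 1.1459124557070084, 0.0001289895460565733, 0.8849998474133047]
eef_pos [0.5482537935017008, 0.11417638807322439, 0.35887132777088315]
orientation [[-0.7, 0.714, -0.0], [0.714, 0.7, 0.0], [0.0, -0.0, -1.0]]
ft_force [0.29808254179224647, -0.3907596615616192, -1.0854726472343539]
wrist_torque [-0.031886334814267, 0.017985197898141347, -0.03737099153835244]
width 0.01291919064664842
grip_force 49.61086571216583
shares [-0.0014  0.0003  0.0315] turn -0.0 dist 0.0189 rows 3.0 j6 0.8849998474133047
```

Call:
step_arm([
  [[255,-0.001,0,0.015,0],[255,-0.001,0,0.025,0],[255,-0.001,0,0.032,0],[255,-0.001,0,0.037,0],[255,-0.001,0,0.037,0]],
])

```text
time: 25.43
eef_pos: [0.5483, 0.1127, 0.3356]
orientation: [[-0.698, 0.716, -0.002], [0.716, 0.699, -0.0], [0.001, -0.002, -1.0]]
ft_force: [-0.1, -0.4, -1.6]
width: 0.0126
grip_force: 49.6
```

Call:
step_arm([
  [[255,0,0,0.004,0],[255,0,0,0.007,0],[255,0,0,0.01,0],[255,0,0,0.01,0]],
])

```text
time: 25.77
eef_pos: [0.5488, 0.1126, 0.3306]
orientation: [[-0.698, 0.716, -0.0], [0.716, 0.698, -0.0], [0.0, -0.0, -1.0]]
ft_force: [-0.1, 0.2, -0.5]
width: 0.0127
grip_force: 49.6
```

The cap is over the neck with no contact at the neck top, so it is centred well. Lowering further.

Call:
step_arm([
  [[255,0,0,0.002,0],[255,0,0,0.004,0],[255,0,0,0.006,0],[255,0,0,0.006,0]],
])

```text
time: 26.1
eef_pos: [0.549, 0.1127, 0.3295]
orientation: [[-0.698, 0.716, 0.001], [0.716, 0.698, 0.0], [-0.001, 0.001, -1.0]]
ft_force: [-3.6, -0.2, 9.3]
width: 0.0129
grip_force: 51.1
```

Call:
step_arm([
  [[255,0,0,0,-0.07],[255,0,0,0,-0.14],[255,0,0,0,-0.21],[255,0,0,0,-0.28],[255,0,0,0,-0.28]],
])

```text
time: 26.52
eef_pos: [0.5494, 0.1129, 0.3312]
orientation: [[-0.938, 0.347, 0.004], [0.347, 0.938, 0.001], [-0.003, 0.002, -1.0]]
ft_force: [-5.3, 0.7, 14.8]
width: 0.0131
grip_force: 51.9
```

Call:
step_arm([
  [[255,0,0,0,-0.07],[255,0,0,0,-0.14],[255,0,0,0,-0.21],[255,0,0,0,-0.28],[255,0,0,0,-0.28]],
])

```text
time: 26.93
eef_pos: [0.5489, 0.1127, 0.3277]
orientation: [[-0.996, -0.084, 0.001], [-0.084, 0.996, 0.0], [-0.001, -0.0, -1.0]]
ft_force: [0.5, -0.4, -1.6]
width: 0.0128
grip_force: 49.6
```

The cap dropped off the ridge and is hanging free of contact. Lowering to find the thread floor.

Call:
step_arm([
  [[255,0,0,0.002,0],[255,0,0,0.004,0],[255,0,0,0.006,0],[255,0,0,0.006,0]],
])

```text
time: 27.27
eef_pos: [0.549, 0.1127, 0.3253]
orientation: [[-0.997, -0.08, 0.001], [-0.08, 0.997, -0.0], [-0.001, -0.0, -1.0]]
ft_force: [-2.4, -0.7, 8.1]
width: 0.0132
grip_force: 51.0
```

The rim sits 4.3 mm up, so the cap is in its thread. Turning forward with matching sink.

Call:
step_arm([
  [[255,0,0,0.0008,0.07],[255,0,0,0.0016,0.14],[255,0,0,0.0024,0.21],[255,0,0,0.0032,0.28],[255,0,0,0.004,0.35],[255,0,0,0.004,0.35]],
])

```text
time: 27.77
eef_pos: [0.5493, 0.1125, 0.3231]
orientation: [[-0.89, 0.456, 0.002], [0.456, 0.89, -0.001], [-0.002, 0.0, -1.0]]
ft_force: [-2.5, 0.2, 8.9]
width: 0.0129
grip_force: 51.0
```

Run:
```python
from h import *
st()
```

```text
time 27.7667
joints [0.08686579580142356, 0.21929840768715889, -0.2792126443741012, 1.0706542186932189, -0.0006871650790839873, 0.5607304832943586]
eef_pos [0.5492734448374865, 0.11249630799491928, 0.32311623455945565]
orientation [[-0.89, 0.456, 0.002], [0.456, 0.89, -0.001], [-0.002, 0.0, -1.0]]
ft_force [-2.536619602636373, 0.18167279887689547, 8.901338043028595]
wrist_torque [-0.19050747443250302, 0.6315759177621323, -0.07880690319001638]
width 0.012921701477647487
grip_force 50.97912669181824
```

Sinking as expected: 2.2 mm over 31°. Continuing.

Call:
step_arm([
  [[255,0,0,0.0008,0.07],[255,0,0,0.0016,0.14],[255,0,0,0.0024,0.21],[255,0,0,0.0032,0.28],[255,0,0,0.0035,0.3],[255,0,0,0.0035,0.3]],
])

```text
time: 28.27
eef_pos: [0.5494, 0.1127, 0.3212]
orientation: [[-0.588, 0.809, 0.002], [0.809, 0.588, -0.0], [-0.001, 0.002, -1.0]]
ft_force: [-1.9, 0.7, 8.8]
width: 0.0125
grip_force: 51.0
```

Run:
```python
from h import *
st()
```

```text
time 28.2667
joints [0.08706587999155332, 0.2210055784982761, -0.28139932757919883, 1.0661256907443037, -0.0002949437221457465, 1.0291770789879342]
eef_pos [0.5494334827627949, 0.11266852084977692, 0.32121083480414897]
orientation [[-0.588, 0.809, 0.002], [0.809, 0.588, -0.0], [-0.001, 0.002, -1.0]]
ft_force [-1.8785784687337104, 0.6955348572599387, 8.834647981050216]
wrist_torque [-0.1128519782777189, 0.5636913108761168, -0.009790808050455502]
width 0.01253376176748607
grip_force 51.028695702552795
```

Call:
step_arm([
  [[255,0,0,0.0003,0.03],[255,0,0,0.0007,0.06],[255,0,0,0.0007,0.06]],
])

```text
time: 28.52
eef_pos: [0.5494, 0.1126, 0.3209]
orientation: [[-0.509, 0.861, 0.002], [0.861, 0.509, -0.0], [-0.001, 0.002, -1.0]]
ft_force: [-2.7, -0.9, 8.9]
width: 0.0126
grip_force: 51.1
```

Run:
```python
from h import *
s=monitor.observe();print(s['wrist_torque'],s['eef_pos'],s['joints'][5],s['ft_force'])
```

```text
[-0.19757815  0.64130792 -0.04422455] [0.54942359 0.11261619 0.32093194] 1.1238980037350779 [-2.73582072 -0.86541039  8.901329  ]
```

Call:
step_arm([
  [[255,0,0,0.0003,0.03],[255,0,0,0.0005,0.06],[255,0,0,0.0005,0.06]],
])

```text
time: 28.77
eef_pos: [0.5495, 0.1126, 0.3209]
orientation: [[-0.426, 0.905, 0.003], [0.905, 0.426, -0.0], [-0.001, 0.002, -1.0]]
ft_force: [-2.9, -0.6, 10.4]
width: 0.013
grip_force: 51.3
```

Run:
```python
from h import *
s=monitor.observe();print(s['wrist_torque'],s['eef_pos'],s['joints'][5],s['ft_force'])
```

```text
[-0.16026124  0.71561325 -0.02703144] [0.54945138 0.11264578 0.32092348] 1.2179185779364798 [-2.90718001 -0.59980058 10.38677578]
```

Call:
step_arm([
  [[255,0,0,0.0002,0.03],[255,0,0,0.0003,0.06],[255,0,0,0.0003,0.09],[255,0,0,0.0003,0.09]],
])

```text
time: 29.1
eef_pos: [0.5494, 0.1128, 0.3209]
orientation: [[-0.295, 0.955, 0.003], [0.955, 0.295, 0.0], [-0.001, 0.002, -1.0]]
ft_force: [-3.2, 0.1, 11.4]
width: 0.0128
grip_force: 51.5
```

Run:
```python
from h import *
s=monitor.observe();print(s['wrist_torque'],s['eef_pos'],s['joints'],s['ft_force'])
```

```text
[-0.12547572  0.83536537  0.31581475] [0.5493972  0.11280569 0.32092006] [ 8.72766055e-02  2.21121521e-01 -2.81918108e-01  1.06517686e+00
 -1.04787542e-04  1.35820298e+00] [-3.15662256  0.05266863 11.4398645 ]
```

Tightened: 0.3 N m of torque, with the rim at 0. Releasing, and moving to the far cap.

Call:
step_arm([
  [[110,0,0,0,0.09],[110,0,0,0,0.09],[110,0,0,0,0.09],[110,0,0,0,0.09],[110,0,0,0,0.09],[110,0,0,-0.03,0.09],[110,0,0,-0.07,0.09],[110,0,0,-0.13,0.09],[110,0.292,0.225,-0.15,0.44],[110,0.292,0.225,-0.15,0.44],[110,0.292,0.225,-0.15,0.44],[110,0.292,0.225,-0.15,0.44],[110,0.292,0.225,-0.15,0.44],[110,0.292,0.225,-0.018,0.44],[60,0.292,0.225,-0.018,0.44],[60,0.292,0.225,-0.018,0.44],[60,0.292,0.225,-0.018,0.44],[60,0.292,0.225,-0.018,0.44],[60,0.292,0.225,-0.018,0.44]],
])

```text
time: 30.68
eef_pos: [0.6266, 0.3196, 0.3322]
orientation: [[0.38, 0.925, 0.004], [0.925, -0.38, 0.001], [0.003, 0.003, -1.0]]
ft_force: [0.4, 0.5, 0.0]
width: 0.0653
grip_force: 0.0
```

Run:
```python
from fit import *
st();s=monitor.observe();c=cap('wrist','w8.png')
x,y=s['eef_pos'][:2]
r=fitcap(c,.627,.320,[1.2,1.6,.8]);print(r)
go(*r[0][:2],.2,r[0][2])
a,b=cap('scene'),cap('side')
print('capB',fit([a,b],CAPM,'yellow',.549,.1127,[-1.2],z0=.121,rad=.05))
print('capA',fit([a,b],CAPM,'yellow',.426,.334,[1.],rad=.05))
```

```text
time 30.6833
joints [0.3798757585423588, 0.45271881254048163, 0.06824039915866256, 1.1820224458789548, -0.0001555620583520676, 2.340682272489461]
eef_pos [0.6265937288104703, 0.3196106318256647, 0.33222404523159443]
orientation [[0.38, 0.925, 0.004], [0.925, -0.38, 0.001], [0.003, 0.003, -1.0]]
ft_force [0.4384467277238755, 0.51093015883632, 0.04643221715710727]
wrist_torque [0.04461520319687114, -0.0232951711757236, -0.053599168494204374]
width 0.06533736129938458
grip_force 0.0
(array([0.6256, 0.3203, 1.3349]), np.float64(0.029260999572832125))
shares [-0.0003 -0.003   0.2209] turn -0.0982 dist 0.1325 rows 6.0 j6 2.340777341389851
capB (array([ 0.5519,  0.1103, -1.1935]), np.float64(0.3693328816717126))
capA (array([0.425 , 0.335 , 1.2314]), np.float64(0.34990192873488063))
```

Call:
step_arm([
  [[60,0,-0.003,0.05,-0.098],[60,0,-0.003,0.1,-0.098],[60,0,-0.003,0.15,-0.098],[60,0,-0.003,0.19,-0.098],[60,0,-0.003,0.21,-0.098],[60,0,-0.003,0.22,-0.098],[60,0,-0.003,0.22,-0.098],[60,0,-0.003,0.22,-0.098],[255,0,-0.003,0.22,-0.098],[255,0,-0.003,0.22,-0.098],[255,0,-0.003,0.22,-0.098],[255,0,-0.003,0.22,-0.098],[255,0,-0.003,0.22,-0.098],[255,0,-0.003,0.22,-0.098],[255,0,-0.003,0.22,-0.098],[255,0,-0.003,0.22,-0.098],[255,0,-0.003,0.22,-0.098]],
])

```text
time: 32.25
eef_pos: [0.6246, 0.321, 0.1983]
orientation: [[0.233, 0.972, 0.002], [0.972, -0.233, 0.001], [0.001, 0.002, -1.0]]
ft_force: [-0.0, 0.9, 5.9]
width: 0.0129
grip_force: 49.8
```

Run:
```python
from fit import *
s=monitor.observe();n2=np.array([.5490,.1127]);e=.07*np.array([np.cos(-.157),np.sin(-.157)]);print('n3',n2+e,'n1',n2-e)
x,y=n2+e;print(s['joints'][5]);R=np.array(s['orientation']);print(s['eef_pos'],R.T@(np.array([x,y,.36])-s['eef_pos'])/.6)
```

```text
n3 [0.61813906 0.10175509] n1 [0.47986094 0.12364491]
2.1888581254073354
[0.6246036  0.32097794 0.19829443] [-0.3574775   0.0751465  -0.26983411]
```

Call:
step_arm([
  [[255,0,0,-0.05,0],[255,0,0,-0.12,0],[255,0,0,-0.19,0],[255,0,0,-0.25,0],[255,0,0,-0.27,0],[255,-0.357,0.075,-0.27,-0.45],[255,-0.357,0.075,-0.27,-0.45],[255,-0.357,0.075,-0.27,-0.45],[255,-0.357,0.075,-0.27,-0.45],[255,-0.357,0.075,-0.27,-0.45],[255,-0.357,0.075,-0.27,-0.45],[255,-0.357,0.075,-0.27,-0.45],[255,-0.357,0.075,-0.27,-0.45],[255,-0.357,0.075,-0.27,-0.45],[255,-0.357,0.075,-0.27,-0.45],[255,-0.357,0.075,-0.27,-0.45],[255,-0.357,0.075,-0.27,-0.45]],
])

```text
time: 33.67
eef_pos: [0.6178, 0.1031, 0.3589]
orientation: [[-0.455, 0.89, -0.0], [0.89, 0.455, 0.0], [0.0, -0.0, -1.0]]
ft_force: [-0.4, 0.8, -1.1]
width: 0.0128
grip_force: 49.0
```

Run:
```python
from fit import *
st();s=monitor.observe();R=np.array(s['orientation']);go(.6181,.1018,.336,np.arctan2(-R[1,0],-R[0,0]))
```

```text
time 33.6667
joints [0.062237439715681735, 0.3049323717850101, -0.08659258913745455, 1.1794814745012863, 9.720946460214816e-05, 1.160166481111964]
eef_pos [0.6178125904948424, 0.10313739339359067, 0.358922001402023]
orientation [[-0.455, 0.89, -0.0], [0.89, 0.455, 0.0], [0.0, -0.0, -1.0]]
ft_force [-0.4461638248010437, 0.821649394900632, -1.1356911269469672]
wrist_torque [0.035423433473028704, 0.0022679417181749846, 0.012405860490126992]
width 0.01276149400472551
grip_force 49.01776671409607
shares [-0.0022 -0.0006  0.0382] turn -0.0 dist 0.023 rows 3.0 j6 1.160166481111964
```

Call:
step_arm([
  [[255,0,0,0.015,0],[255,0,0,0.025,0],[255,0,0,0.032,0],[255,0,0,0.037,0],[255,0,0,0.042,0],[255,0,0,0.045,0],[255,0,0,0.045,0]],
])

```text
time: 34.25
eef_pos: [0.6177, 0.1019, 0.3315]
orientation: [[-0.454, 0.891, -0.001], [0.891, 0.454, -0.0], [0.0, -0.001, -1.0]]
ft_force: [0.2, 0.4, -1.2]
width: 0.0133
grip_force: 49.0
```

Call:
step_arm([
  [[255,0,0,0.003,0],[255,0,0,0.005,0],[255,0,0,0.006,0],[255,0,0,0.006,0]],
])

```text
time: 34.58
eef_pos: [0.6178, 0.1019, 0.3285]
orientation: [[-0.454, 0.891, 0.0], [0.891, 0.454, -0.0], [-0.0, 0.0, -1.0]]
ft_force: [-0.4, 0.7, -0.4]
width: 0.0131
grip_force: 49.0
```

Well centred; rim at about 9 mm. Lowering to contact.

Call:
step_arm([
  [[255,0,0,0.002,0],[255,0,0,0.004,0],[255,0,0,0.005,0],[255,0,0,0.005,0]],
])

```text
time: 34.92
eef_pos: [0.6177, 0.102, 0.3253]
orientation: [[-0.454, 0.891, -0.0], [0.891, 0.454, -0.0], [0.0, -0.0, -1.0]]
ft_force: [-1.3, 0.4, -1.3]
width: 0.013
grip_force: 49.0
```

Run:
```python
from h import *
s=monitor.observe();print(s['wrist_torque'],s['eef_pos'],s['ft_force'])
```

```text
[-0.03072644  0.03909004 -0.02663302] [0.61773435 0.10197206 0.32527611] [-1.27861405  0.35857207 -1.26394576]
```

Call:
step_arm([
  [[255,0,0,0.0015,0],[255,0,0,0.003,0],[255,0,0,0.004,0],[255,0,0,0.004,0]],
])

```text
time: 35.25
eef_pos: [0.6179, 0.102, 0.3239]
orientation: [[-0.454, 0.891, 0.001], [0.891, 0.454, 0.0], [-0.0, 0.001, -1.0]]
ft_force: [-1.8, 0.3, 3.0]
width: 0.0128
grip_force: 49.8
```

Call:
step_arm([
  [[255,0,0,0.002,0],[255,0,0,0.002,-0.05],[255,0,0,0.002,-0.1],[255,0,0,0.002,-0.1]],
])

```text
time: 35.58
eef_pos: [0.6179, 0.1022, 0.3244]
orientation: [[-0.59, 0.807, 0.002], [0.807, 0.59, 0.001], [-0.0, 0.002, -1.0]]
ft_force: [-3.6, 0.3, 10.4]
width: 0.013
grip_force: 50.7
```

Run:
```python
from h import *
s=monitor.observe();print(s['wrist_torque'],s['eef_pos'],s['ft_force'],s['joints'][5])
```

```text
[ 0.08313852  0.93606357 -0.05734023] [0.61793241 0.10223959 0.32436962] [-3.61447057  0.27059898 10.39880244] 1.0001907102545702
```

Call:
step_arm([
  [[255,0,0,0,-0.07],[255,0,0,0,-0.14],[255,0,0,0,-0.21],[255,0,0,0,-0.28],[255,0,0,0,-0.28]],
])

```text
time: 36.0
eef_pos: [0.6182, 0.1014, 0.3248]
orientation: [[-0.87, 0.493, 0.002], [0.493, 0.87, 0.002], [-0.001, 0.003, -1.0]]
ft_force: [-4.3, 1.4, 11.7]
width: 0.0132
grip_force: 174.5
```

Run:
```python
from h import *
s=monitor.observe();print(s['wrist_torque'],s['eef_pos'],s['ft_force'],s['joints'][5])
```

```text
[ 0.36173246  0.95912184 -4.51333328] [0.61816303 0.1014142  0.32481163] [-4.2643157   1.39349242 11.72259785] 0.5751351230878498
```

Backward stop reached with the rim at about 5 mm, so the cap had landed straight in its thread. Forward now.

Call:
step_arm([
  [[255,0,0,0,0.07],[255,0,0,0.0008,0.14],[255,0,0,0.0016,0.21],[255,0,0,0.0024,0.28],[255,0,0,0.0032,0.35],[255,0,0,0.004,0.42],[255,0,0,0.004,0.42]],
])

```text
time: 36.58
eef_pos: [0.6189, 0.1013, 0.3234]
orientation: [[-0.393, 0.919, 0.005], [0.919, 0.393, -0.003], [-0.005, 0.004, -1.0]]
ft_force: [-3.4, -2.4, 14.0]
width: 0.0127
grip_force: 52.0
```

Run:
```python
from h import *
s=monitor.observe();print(s['wrist_torque'],s['eef_pos'],s['ft_force'],s['joints'][5],s['grip_force'])
```

```text
[-0.73966388  0.84636932 -0.1778796 ] [0.61885984 0.10125507 0.32336683] [-3.39763992 -2.37699785 14.01710416] 1.2265266218561324 51.99193596839905
```

Call:
step_arm([
  [[255,0,0,0.0006,0.07],[255,0,0,0.0012,0.14],[255,0,0,0.0018,0.21],[255,0,0,0.0024,0.28],[255,0,0,0.003,0.35],[255,0,0,0.003,0.35]],
])

```text
time: 37.08
eef_pos: [0.6186, 0.1013, 0.3212]
orientation: [[0.145, 0.989, 0.004], [0.989, -0.145, -0.003], [-0.002, 0.005, -1.0]]
ft_force: [-3.6, -2.9, 13.5]
width: 0.013
grip_force: 51.9
```

Run:
```python
from h import *
s=monitor.observe();print(s['wrist_torque'],s['eef_pos'],s['ft_force'],s['joints'][5],s['grip_force'])
```

```text
[-0.74145856  0.92075264 -0.25468445] [0.61860572 0.10127929 0.3211927 ] [-3.58887157 -2.85149422 13.51468839] 1.776323010875351 51.89819633960724
```

Call:
step_arm([
  [[255,0,0,0.0008,0.07],[255,0,0,0.0016,0.14],[255,0,0,0.0024,0.21],[255,0,0,0.003,0.28],[255,0,0,0.003,0.28]],
])

```text
time: 37.5
eef_pos: [0.6184, 0.1014, 0.3194]
orientation: [[0.553, 0.833, 0.004], [0.833, -0.553, -0.002], [-0.0, 0.004, -1.0]]
ft_force: [-4.2, -2.6, 14.5]
width: 0.0129
grip_force: 51.5
```

Run:
```python
from h import *
s=monitor.observe();print(s['wrist_torque'],s['eef_pos'],s['ft_force'],s['joints'][5],s['grip_force'])
```

```text
[-0.70710905  1.11929757 -0.26505699] [0.61843874 0.10137529 0.3193698 ] [-4.17128279 -2.63994163 14.51691284] 2.216225476814349 51.4635694026947
```

Call:
step_arm([
  [[255,0,0,0.0003,0.03],[255,0,0,0.0005,0.06],[255,0,0,0.0005,0.06]],
])

```text
time: 37.75
eef_pos: [0.6185, 0.1013, 0.3192]
orientation: [[0.626, 0.78, 0.004], [0.78, -0.626, -0.003], [0.0, 0.005, -1.0]]
ft_force: [-4.7, -3.0, 13.3]
width: 0.013
grip_force: 51.4
```

Run:
```python
from h import *
s=monitor.observe();print(s['wrist_torque'],s['eef_pos'],s['ft_force'],s['joints'][5],s['grip_force'])
```

```text
[-0.77811374  1.13577901  0.01766675] [0.61849439 0.10133443 0.31924379] [-4.7439423  -3.01556385 13.31521053] 2.3075643965140897 51.41145586967468
```

Call:
step_arm([
  [[255,0,0,0,0.04],[255,0,0,0,0.08],[255,0,0,0,0.12],[255,0,0,0,0.12]],
])

```text
time: 38.08
eef_pos: [0.6186, 0.1016, 0.3191]
orientation: [[0.762, 0.648, 0.004], [0.648, -0.762, -0.002], [0.002, 0.004, -1.0]]
ft_force: [-3.3, -2.2, 12.4]
width: 0.0129
grip_force: 51.3
```

Run:
```python
from h import *
s=monitor.observe();print(s['wrist_torque'],s['eef_pos'],s['ft_force'],s['joints'],s['grip_force'])
R=np.array(s['orientation']);print(R.T@(np.array([.426,.3365,.332])-s['eef_pos'])/.6,s['joints'][0]-s['joints'][5])
```

```text
[-0.49783769  1.04504587 -0.13264074] [0.61859601 0.10161846 0.31911101] [-3.26180176 -2.17512653 12.43573684] [ 6.01116045e-02  3.32733966e-01 -1.36423668e-01  1.09768653e+00
 -1.93115302e-03  2.49676665e+00] 51.32975935935974
[ 0.00922443 -0.50607462 -0.02344667] -2.436655050018412
```

Tight at 1 N m, rim at 0. Releasing and moving to the last cap.

Call:
step_arm([
  [[110,0,0,0,0.12],[110,0,0,0,0.12],[110,0,0,0,0.12],[110,0,0,0,0.12],[110,0,0,0,0.12],[110,0,0,-0.03,0.12],[110,0,0,-0.07,0.12],[110,0,0,-0.13,0.12],[110,0.009,-0.506,-0.16,-0.25],[110,0.009,-0.506,-0.16,-0.25],[110,0.009,-0.506,-0.16,-0.25],[110,0.009,-0.506,-0.16,-0.25],[110,0.009,-0.506,-0.16,-0.25],[110,0.009,-0.506,-0.16,-0.25],[110,0.009,-0.506,-0.16,-0.25],[60,0.009,-0.506,-0.023,-0.25],[60,0.009,-0.506,-0.023,-0.25],[60,0.009,-0.506,-0.023,-0.25],[60,0.009,-0.506,-0.023,-0.25],[60,0.009,-0.506,-0.023,-0.25]],
])

```text
time: 39.75
eef_pos: [0.4255, 0.3364, 0.3306]
orientation: [[0.454, 0.891, 0.001], [0.891, -0.454, 0.001], [0.001, 0.001, -1.0]]
ft_force: [0.2, 0.6, 0.6]
width: 0.065
grip_force: 0.0
```

Run:
```python
from fit import *
st();s=monitor.observe();c=cap('wrist','w9.png')
r=fitcap(c,.4255,.3365,[1.2,1.6,.8]);print(r)
go(*r[0][:2],.1985,r[0][2])
a,b=cap('scene'),cap('side')
print('capB',fit([a,b],CAPM,'yellow',.549,.1127,[-1.2],z0=.121,rad=.05))
print('capC',fit([a,b],CAPM,'yellow',.618,.102,[.9],z0=.121,rad=.05))
```

```text
time 39.75
joints [0.549809429915538, 0.18197696589555618, -0.30868959626164644, 1.0788503666161788, -0.00014372540917980358, 2.591444895140325]
eef_pos [0.4254957246814199, 0.3363910459808563, 0.33063087176795086]
orientation [[0.454, 0.891, 0.001], [0.891, -0.454, 0.001], [0.001, 0.001, -1.0]]
ft_force [0.19233298357952525, 0.5812647097842356, 0.632189257599188]
wrist_torque [0.052834159919025285, 0.0015112517683536705, -0.013828100616140935]
width 0.06498648483914136
grip_force 0.0
(array([0.4244, 0.3364, 1.2676]), np.float64(0.025380710659898442))
shares [-0.0025 -0.0031  0.2221] turn -0.1071 dist 0.1333 rows 6.0 j6 2.591602315467521
capB (array([ 0.5438,  0.105 , -0.9902]), np.float64(0.8036935704514364))
capC (array([0.618 , 0.0976, 0.7309]), np.float64(0.7048242330666417))
```

Call:
step_arm([
  [[60,-0.002,-0.003,0.05,-0.107],[60,-0.002,-0.003,0.1,-0.107],[60,-0.002,-0.003,0.15,-0.107],[60,-0.002,-0.003,0.19,-0.107],[60,-0.002,-0.003,0.21,-0.107],[60,-0.002,-0.003,0.22,-0.107],[60,-0.002,-0.003,0.22,-0.107],[60,-0.002,-0.003,0.22,-0.107],[255,-0.002,-0.003,0.22,-0.107],[255,-0.002,-0.003,0.22,-0.107],[255,-0.002,-0.003,0.22,-0.107],[255,-0.002,-0.003,0.22,-0.107],[255,-0.002,-0.003,0.22,-0.107],[255,-0.002,-0.003,0.22,-0.107],[255,-0.002,-0.003,0.22,-0.107],[255,-0.002,-0.003,0.22,-0.107],[255,-0.002,-0.003,0.22,-0.107]],
])

```text
time: 41.32
eef_pos: [0.4231, 0.3363, 0.1983]
orientation: [[0.298, 0.954, 0.002], [0.954, -0.298, 0.001], [0.001, 0.001, -1.0]]
ft_force: [0.3, -1.2, 6.2]
width: 0.0129
grip_force: 49.9
```

Run:
```python
from fit import *
st();s=monitor.observe();R=np.array(s['orientation']);print(R.T@(np.array([.4797,.1237,.36])-s['eef_pos'])/.6)
```

```text
time 41.3167
joints [0.552055074249138, 0.3239706926529199, -0.4466238242377129, 0.7984770789819534, -9.550850071800458e-05, 2.4257813820486676]
eef_pos [0.4230949296638081, 0.3363395908091566, 0.1983424638917404]
orientation [[0.298, 0.954, 0.002], [0.954, -0.298, 0.001], [0.001, 0.001, -1.0]]
ft_force [0.2788683224720429, -1.1579936954821255, 6.175460562686576]
wrist_torque [-0.12361434258711412, 0.13155154372086883, -0.016409862310963377]
width 0.0129023764064852
grip_force 49.93726372718811
[-0.3098  0.1961 -0.2696]
```

Call:
step_arm([
  [[255,0,0,-0.05,0],[255,0,0,-0.12,0],[255,0,0,-0.19,0],[255,0,0,-0.25,0],[255,0,0,-0.27,0],[255,-0.31,0.196,-0.27,-0.64],[255,-0.31,0.196,-0.27,-0.64],[255,-0.31,0.196,-0.27,-0.64],[255,-0.31,0.196,-0.27,-0.64],[255,-0.31,0.196,-0.27,-0.64],[255,-0.31,0.196,-0.27,-0.64],[255,-0.31,0.196,-0.27,-0.64],[255,-0.31,0.196,-0.27,-0.64],[255,-0.31,0.196,-0.27,-0.64],[255,-0.31,0.196,-0.27,-0.64],[255,-0.31,0.196,-0.27,-0.64],[255,-0.31,0.196,-0.27,-0.64],[255,-0.31,0.196,-0.27,-0.64]],
])

```text
time: 42.82
eef_pos: [0.4791, 0.1236, 0.359]
orientation: [[-0.645, 0.764, -0.001], [0.764, 0.645, -0.0], [0.0, -0.001, -1.0]]
ft_force: [0.2, -0.3, -0.9]
width: 0.0132
grip_force: 49.1
```

Run:
```python
from fit import *
s=monitor.observe();R=np.array(s['orientation']);print(s['eef_pos'],s['joints']);go(.4797,.1237,.331,np.arctan2(-R[1,0],-R[0,0]))
a,b=cap('scene'),cap('side')
print('capB',fit([a,b],CAPM,'yellow',.549,.1127,[-1.2],z0=.121,rad=.05))
print('capC',fit([a,b],CAPM,'yellow',.618,.102,[.9],z0=.121,rad=.05))
```

```text
[0.4790928  0.12362945 0.35899443] [ 1.21803703e-01  7.64864990e-02 -3.67079683e-01  1.12800946e+00
  2.03799765e-05  9.90940611e-01]
shares [-0.0006  0.0009  0.0467] turn -0.0 dist 0.028 rows 3.0 j6 0.9909406106326473
capB (array([ 0.5503373 ,  0.1093737 , -1.21575456]), np.float64(0.6404651005263843))
capC (array([0.62053949, 0.09918517, 0.89542634]), np.float64(0.4307532055984273))
```

Call:
step_arm([
  [[255,0,0.001,0.015,0],[255,0,0.001,0.025,0],[255,0,0.001,0.032,0],[255,0,0.001,0.037,0],[255,0,0.001,0.042,0],[255,0,0.001,0.045,0],[255,0,0.001,0.045,0]],
])

```text
time: 43.5
eef_pos: [0.4796, 0.1238, 0.3319]
orientation: [[-0.646, 0.763, -0.001], [0.763, 0.646, -0.0], [0.0, -0.001, -1.0]]
ft_force: [-0.9, 1.3, -1.0]
width: 0.0129
grip_force: 49.1
```

Call:
step_arm([
  [[255,0,0,0.002,0],[255,0,0,0.004,0],[255,0,0,0.005,0],[255,0,0,0.005,0]],
])

```text
time: 43.83
eef_pos: [0.4798, 0.1238, 0.3294]
orientation: [[-0.646, 0.763, 0.0], [0.763, 0.646, -0.0], [-0.0, 0.0, -1.0]]
ft_force: [0.1, -0.5, -0.8]
width: 0.0129
grip_force: 49.1
```

Call:
step_arm([
  [[255,0,0,0.002,0],[255,0,0,0.004,0],[255,0,0,0.004,0]],
])

```text
time: 44.08
eef_pos: [0.4798, 0.1238, 0.3269]
orientation: [[-0.646, 0.763, 0.0], [0.763, 0.646, 0.0], [-0.0, 0.0, -1.0]]
ft_force: [-0.5, 0.3, -1.0]
width: 0.0136
grip_force: 49.1
```

Call:
step_arm([
  [[255,0,0,0.002,0],[255,0,0,0.004,0],[255,0,0,0.004,0]],
])

```text
time: 44.33
eef_pos: [0.4799, 0.1238, 0.3266]
orientation: [[-0.646, 0.763, 0.001], [0.763, 0.646, -0.0], [-0.0, 0.0, -1.0]]
ft_force: [-3.7, -0.8, 10.6]
width: 0.0129
grip_force: 50.9
```

Resting on the ridges at 7.4 mm. Turning backward.

Call:
step_arm([
  [[255,0,0,0,-0.07],[255,0,0,0,-0.14],[255,0,0,0,-0.21],[255,0,0,0,-0.28],[255,0,0,0,-0.28]],
])

```text
time: 44.75
eef_pos: [0.4803, 0.1239, 0.3283]
orientation: [[-0.911, 0.412, 0.003], [0.412, 0.911, 0.0], [-0.002, 0.001, -1.0]]
ft_force: [-5.4, -0.7, 17.5]
width: 0.0132
grip_force: 51.8
```

Run:
```python
from h import *
s=monitor.observe();print(s['wrist_torque'],s['eef_pos'],s['ft_force'],s['joints'][5],s['grip_force'])
```

```text
[-0.3513198   1.43011221 -0.03374487] [0.48027532 0.12394157 0.32828589] [-5.42183034 -0.7419878  17.49914619] 0.5470379376168342 51.78636431694031
```

Call:
step_arm([
  [[255,0,0,-0.002,-0.07],[255,0,0,-0.002,-0.14],[255,0,0,-0.002,-0.2],[255,0,0,-0.002,-0.2]],
])

```text
time: 45.08
eef_pos: [0.4803, 0.1239, 0.3294]
orientation: [[-0.994, 0.111, 0.003], [0.111, 0.994, 0.0], [-0.003, 0.001, -1.0]]
ft_force: [-4.5, 0.1, 17.7]
width: 0.013
grip_force: 51.7
```

Call:
step_arm([
  [[255,0,0,-0.001,-0.07],[255,0,0,-0.001,-0.14],[255,0,0,-0.001,-0.2],[255,0,0,-0.001,-0.2]],
])

```text
time: 45.42
eef_pos: [0.4799, 0.1239, 0.3271]
orientation: [[-0.98, -0.2, 0.001], [-0.2, 0.98, 0.0], [-0.001, -0.0, -1.0]]
ft_force: [0.9, 0.6, -0.3]
width: 0.0128
grip_force: 49.2
```

Dropped. Lowering to the thread floor.

Call:
step_arm([
  [[255,0,0,0.002,0],[255,0,0,0.004,0],[255,0,0,0.006,0],[255,0,0,0.006,0]],
])

```text
time: 45.75
eef_pos: [0.4797, 0.1238, 0.3232]
orientation: [[-0.98, -0.197, -0.001], [-0.197, 0.98, -0.0], [0.001, -0.0, -1.0]]
ft_force: [-1.7, 0.2, 4.6]
width: 0.0128
grip_force: 50.1
```

Rim at 4.0 mm, in the thread. Forward 57°.

Call:
step_arm([
  [[255,0,0,0.0012,0.07],[255,0,0,0.0024,0.14],[255,0,0,0.0034,0.21],[255,0,0,0.0042,0.28],[255,0,0,0.005,0.35],[255,0,0,0.0058,0.42],[255,0,0,0.0066,0.49],[255,0,0,0.0074,0.56],[255,0,0,0.0082,0.62],[255,0,0,0.0082,0.62]],
])

```text
time: 46.58
eef_pos: [0.4804, 0.1237, 0.3193]
orientation: [[-0.712, 0.703, 0.002], [0.703, 0.712, -0.0], [-0.001, 0.001, -1.0]]
ft_force: [-1.7, -1.2, 9.0]
width: 0.0132
grip_force: 50.6
```

Run:
```python
from h import *
s=monitor.observe();print(s['wrist_torque'],s['eef_pos'],s['ft_force'],s['joints'][5],s['grip_force'])
```

```text
[-0.13935803  0.63221452 -0.07151939] [0.48035405 0.12373219 0.31930875] [-1.65742605 -1.20341086  9.00347239] 0.9007954904665221 50.56672990322113
```

Call:
step_arm([
  [[255,0,0,0.0003,0.03],[255,0,0,0.0006,0.06],[255,0,0,0.0006,0.09],[255,0,0,0.0006,0.09]],
])

```text
time: 46.92
eef_pos: [0.4805, 0.1239, 0.3193]
orientation: [[-0.607, 0.794, 0.002], [0.794, 0.607, 0.0], [-0.001, 0.002, -1.0]]
ft_force: [-1.4, -0.4, 9.6]
width: 0.0129
grip_force: 50.8
```

Run:
```python
from h import *
s=monitor.observe();print(s['wrist_torque'],s['eef_pos'],s['ft_force'],s['joints'][5],s['grip_force'])
```

```text
[-0.09719157  0.61221459 -0.00265249] [0.48047419 0.12386086 0.31932712] [-1.43145192 -0.39883254  9.5511994 ] 1.0400428828401482 50.765188336372375
```

Call:
step_arm([
  [[255,0,0,0,0.04],[255,0,0,0,0.08],[255,0,0,0,0.12],[255,0,0,0,0.12]],
])

```text
time: 47.25
eef_pos: [0.4802, 0.1241, 0.3193]
orientation: [[-0.45, 0.893, 0.001], [0.893, 0.45, 0.0], [-0.0, 0.001, -1.0]]
ft_force: [-3.7, 0.0, 11.3]
width: 0.0129
grip_force: 52.3
```

Run:
```python
from h import *
s=monitor.observe();print(s['wrist_torque'],s['eef_pos'],s['ft_force'],s['joints'][5],s['grip_force'])
```

```text
[-0.10538592  0.80340478  0.86284609] [0.48016948 0.12406276 0.31927102] [-3.66442693  0.01700921 11.31137736] 1.226257280602817 52.32227325439453
```

Tight at 0.86 N m. Releasing, then rising and backing off for a final check of all three caps.

Call:
step_arm([
  [[110,0,0,0,0.1],[110,0,0,0,0.1],[110,0,0,0,0.1],[110,0,0,0,0.1],[110,0,0,0,0.1],[110,0,0,-0.03,0.1],[110,0,0,-0.07,0.1],[110,0,0,-0.13,0.1],[110,0,0,-0.2,0.1],[110,-0.05,0.1,-0.24,-0.5],[110,-0.05,0.1,-0.24,-0.5],[110,-0.05,0.1,-0.24,-0.5],[110,-0.05,0.1,-0.24,-0.5],[110,-0.05,0.1,-0.24,-0.5],[110,-0.05,0.1,-0.24,-0.5],[110,-0.05,0.1,-0.24,-0.5],[110,-0.05,0.1,-0.24,-0.5],[110,-0.05,0.1,-0.24,-0.5]],
])

```text
time: 48.75
eef_pos: [0.5469, 0.124, 0.4612]
orientation: [[-0.95, 0.312, -0.001], [0.312, 0.95, -0.0], [0.001, -0.0, -1.0]]
ft_force: [-0.2, 1.0, -0.2]
width: 0.049
grip_force: 0.0
```

Run:
```python
from fit import *
st();c=cap('wrist');a=cap('scene');b=cap('side')
for n,p in(('A',(.4797,.1237)),('B',(.549,.1127)),('C',(.6181,.1018))):
    for z in(.121,.126):print(n,z,fitcap(c,*p,[-1.2,0,1.],z0=z))
im=[cv2.resize(c['img'],(400,300))]
for k,W in((a,400),(b,800)):
    u,v=proj(k,[.55,.11,.13])[0].astype(int);h,w=(60,80) if W==400 else (45,120)
    im.append(cv2.resize(k['img'][v-h:v+h,u-w:u+w],(W,300),interpolation=cv2.INTER_CUBIC))
cv2.imwrite('pics/m6.png',np.vstack([np.hstack(im[:2]),im[2]]))
```

```text
time 48.75
joints [0.10765701282089919, 0.13821159778979336, -0.07889840996371544, 1.3542384657421833, 1.5524801710774122e-06, 0.42500536216327905]
eef_pos [0.5468914102727823, 0.12398099207019946, 0.46117952804154716]
orientation [[-0.95, 0.312, -0.001], [0.312, 0.95, -0.0], [0.001, -0.0, -1.0]]
ft_force [-0.23226252691196983, 0.9504937453351641, -0.1509459867524837]
wrist_torque [0.054971127283847815, -0.03576014456139895, 0.019138457705339885]
width 0.049007234906488326
grip_force 0.0
A 0.121 (array([0.4804, 0.1249, 1.0352]), np.float64(0.019676884838442432))
A 0.126 (array([0.4802, 0.1256, 1.0451]), np.float64(0.02720812182741117))
B 0.121 (array([ 0.5503,  0.1136, -1.3326]), np.float64(0.04315886134067948))
B 0.126 (array([ 0.5491,  0.1143, -1.3768]), np.float64(0.07748344370860927))
C 0.121 (array([0.6207, 0.1025, 0.8175]), np.float64(0.07767898923724847))
C 0.126 (array([0.6183, 0.1031, 0.8452]), np.float64(0.09891353553644178))
```

View pics/m6.png

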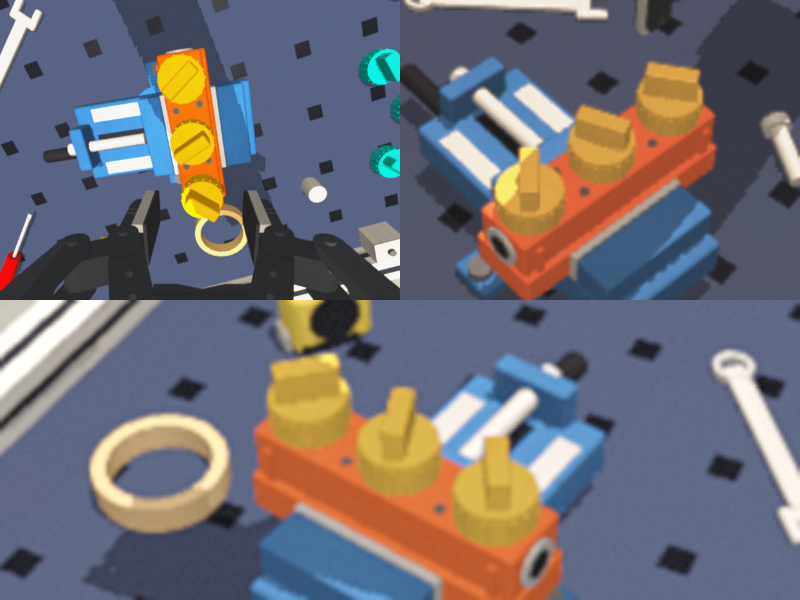

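All three caps sit flat on the shoulder, fitting best at z = 0.121, and the housing is still clamped with the arm clear. Handing in.

```bash
python3 -c "
from bench import job
print(job.job_done())"
```

```text
the job is handed in; nothing more can be done
None
```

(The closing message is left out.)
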